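# Shut the vacuum valve with its square key and pump the phone plate down

## Robot

A 6-joint arm with a two-finger parallel gripper is mounted at the origin on the work surface. World frame = base frame: x ahead of the robot, y to its left, z up, the work surface at z = 0. Lengths are in mm, angles in rad, forces in N, time in s.
With the tool pointing down it reaches from about 350 to 775 mm from the base axis. Payload 7.3 kg.
Tool frame: the origin (TCP) lies midway between the tips of the shut fingers; the grasp point (between the pads) lies 19 mm behind it (bot.grip_depth is the distance from the TCP to the grasp point, in mm); z points along the fingers, x is the direction in which the jaws open and shut, and the axes are right-handed (so a half turn about z gives the same grasp; the last joint's range is limited). The gripper opens to 92 mm and grips with 3 to 60 N. Pads are 19 mm wide; open, the fingers measure 130 mm over their backs; the gripper's body (75 mm by 190 mm) begins 47 mm behind the grasp point.
Start: joints at [-1.421, 0.342, 1.524, -0, 1.275, -0.146], TCP at [153.063, -502.214, 204.641] pointing down, gripper open.
Joint ranges: [-2.53, 2.53], [-0.77, 2.02], [0.04, 2.7], [-1, 4.14], [0.28, 2.66], [-3.11, 3.11]. Speed limits (rad/s): [2.57, 2.57, 3.14, 3.14, 3.14, 3.14].

## Interface

Orientations are given as [roll, pitch, yaw] about the fixed x, y, z axes, in that order (R = Rz(yaw) Ry(pitch) Rx(roll)).
In Python, from plant import bot gives the robot as it stands. The module is installed in compiled form; this text tells all that it offers.
- The arm moves only by the shell command python3 -m inch 'ROWS'. ROWS is JSON, a list that holds one entry, the list of rows, each a list of 7 numbers: the shift along the tool's x, y, z each as a share of 0.2 m, from -1 to 1, then the turn, a rotation vector about the tool's x, y, z each as a share of 45 degrees, from -1 to 1, then the closure, from -1 (fully open) to 1 (shut), so that 0 is half open. A call has exactly 10 rows; each row is the pose to reach, as a shift and turn from the pose commanded when the call began, along the tool's axes at that moment; what a row does not reach only later rows make up. A row lasts 1/8 s, in which the tool goes at most 62.5 mm and 10.7 degrees, less where a joint would pass 70% of its speed; a pose out of reach is approached as far as the arm can. A call with a number of a shift or a turn outside -1 to 1 is refused whole. A call with a gripper value outside its range is refused whole. The fingers move at their own pace and stop on an object; the grip force is fixed at half the most. Time passes only in rows, so rows that repeat a pose let the fingers close, or fill a call up. It gives the time, the measured TCP pose, the force and the opening at its end, in the units of the state.
- bot.get_obs(): the state, without advancing time (a new reading comes with each control period).
- bot.capture(name): name is "side" or "top" or "wrist"; returns the picture (480x640x3 uint8, red, green, blue); there is no depth.
- bot.camera_params(name): a dict with "fx", "fy", "cx", "cy" (pixels), "R" (3x3) and "t" (3): a world point X has camera coordinates R X + t; the wrist camera has in their place "T_tool_cam" (4x4, takes a point from camera to tool coordinates, whose origin is the TCP and whose axes are the tool frame's). Camera axes: x right, y down, z forward; pixel columns grow to the right and rows downward; lengths in mm; the calibration is good to about 2 mm. The wrist camera is an equidistant fisheye: a pixel r from the principal point sees the ray r / f radians off the axis. A picture is of the moment at which its call begins: read the wrist's pose just before it. camera_params takes no time and is no camera call.
- bot.close_job(): hands the job in, once; it reports no verdict.
The state is a dict: "time": time; "joint_positions": joint angles; "dq": joint speeds; "tau": joint torques, N m; "tool_pos": TCP position; "tcp_rot": TCP orientation; "contact_force": force on the tool from outside, world axes, zero at the start; "moment": the same for the moment, N m; "grip_width": finger opening in mm.
Only numpy, scipy, OpenCV 4.12 (cv2) and the standard library are available. Lean on these libraries where they do the work, as an engineer would, in place of code of your own. Each camera call takes 0.05 s, during which the arm holds its last target.

## Task

Get the vacuum plate ready to hold the phone: take the T-handled key with the square shaft out of the rack, push it fully home into the recessed square socket of the sloped valve block, turn it clockwise until it stops and leave it standing in the socket. After that, push the pump lever all the way down and let it come all the way back up, at least three times. Do not shift the phone on the plate, and leave the other T-handled tool in the rack.

Things in the scene. Friction and masses are not known exactly. Their poses are not given: they have to be found in the camera images.
- unit: Vacuum plate unit, fixed: grey base 260 (x) x 300 (y) x 40 mm high, origin at the centre of its underside, z up, -x side roughly facing the robot. An aluminium plate (top 46 mm up) on its +x half carries the phone. On its -x half: the sloped aluminium valve block at +y, a round gauge 55 mm high in the middle, the pump with its lever at -y.
- socket (a point): Centre of the floor of the brass square socket in the valve block; (-62, 85, 64) mm in the unit's frame. z points out along the socket's axis, which leans 0.436 rad (25 deg) from vertical towards the unit's -x; x and y are parallel to the sides of the square and turn with it. The square hole is 15.2 x 15.2 mm, 22 mm deep, with a plain sharp rim.
- valve_mouth (a point): Centre of the sloped top face of the valve block (75 x 75 mm), on the socket's axis, 40 mm from the socket's floor. A round recess 32 mm across and 18 mm deep goes down from here to the brass socket's top. This point has the unit's axes, not the slope's.
- valve (a joint): Angle of the brass socket (rad): 0 is open, 1.571 is fully shut, at a stop. Grows as the socket is turned clockwise, seen looking down into it. Starts between 0 and 0.35, stays where it is left, takes about 0.12 N m to turn. At 0 two sides of the square are parallel to the unit's y axis.
- key: The key: steel shaft 14 x 14 mm square, 84 mm long, under a black T bar 90 long, 16 wide, 18 mm high; about 160 g. Origin at the centre of the shaft's free lower end; z up the shaft, x along the bar, whose middle is 93 mm up. The shaft's sides are parallel to the bar. Starts upright in one of the rack's wells, its end 10 mm above the bench, the bar roughly across the rack.
- driver: The other T-handled tool, not to be taken: a round steel shaft 17 mm thick and 104 mm long under a shorter black T bar 60 mm long, 18 mm wide and 18 mm high. Origin at the centre of its lower end, z up, x along the bar. It stands in the rack's other well.
- rack: Wooden tool rack, fixed, 170 (x) x 64 (y) x 50 mm high, origin at the centre of its underside. Two square wells, 22 mm wide and 40 mm deep, at x = -50 and +50 mm. It stands on the robot's left or right; a clear parts tray stands on the other side.
- lever (a joint): Pump lever (rad): 0 is fully up (sprung), 0.42 fully down, at its stop. Hinged about a level axis along the unit's y at (5, -85, 105) mm in the unit's frame; it reaches towards the unit's -x, sloping up 0.26 rad at rest and down 0.16 rad when fully pressed. Springs back when let go.
- paddle (a point): Middle of the top face of the lever's black paddle (40 x 36 mm), 105 mm from the hinge; moves with the lever: about 138 mm above the bench at rest, 94 mm when fully down. About 3 N to start pressing, about 9 N at the bottom.
- phone: Black phone, 72 (x) x 148 (y) x 9 mm, lying on the aluminium plate; origin at the centre of its underside.
Not all that is in view belongs to the job. What is shaped like the key but turquoise or white is not meant.

How it is judged (in metres and radians):
On the way, in this order (a step that is already met when the one before it is completed fails the run):
1. the key is pushed fully home in the socket (z of key in the frame of socket below 0.005 m and distance between key and socket below 0.006 m and angle between the z axis of key and the z axis of socket, either way round below 0.12 rad), for 0.1 s.
2. the key, fully home, has turned the valve shut (value of joint valve above 1.45 rad and z of key in the frame of socket below 0.006 m and distance between key and socket below 0.007 m), for 0.2 s.
3. first press: lever down (value of joint lever above 0.37 rad and value of joint valve above 1.4 rad), for 0.04 s.
4. lever back up (value of joint lever below 0.06 rad), for 0.04 s.
5. second press: lever down (all of step 3), for 0.04 s.
6. lever back up (value of joint lever below 0.06 rad), for 0.04 s.
7. third press: lever down (all of step 5), for 0.04 s.
8. lever back up (value of joint lever below 0.06 rad), for 0.04 s.
At the end, for the whole second after the job is handed in: Valve shut (1.4 rad or more); the released key at rest in the socket, its end within 8 mm of the floor; the lever up (under 0.06 rad) after at least three presses (0.37 rad or more) with the valve shut; phone within 12 mm and other tool within 30 mm of their starts (value of joint valve above 1.4 rad and value of joint lever below 0.06 rad and z of key in the frame of socket below 0.008 m and distance between key and socket below 0.009 m and linear speed of key below 0.02 m/s and distance of phone from where it was at the start of the episode below 0.012 m and distance of driver from where it was at the start of the episode below 0.03 m); the robot touches nothing.
It fails at once if the phone was shifted on its plate (distance of phone from where it was at the start of the episode above 0.012 m).
It fails at once if the other T-handled tool was taken or knocked out of place (distance of driver from where it was at the start of the episode above 0.03 m).
It also fails if it takes over 64 s, if anything falls off the work surface, if the arm or the gripper's body presses on something with over 40 N, if the wrist force passes 120 N, or if a joint passes its speed limit or range.

## Working session

There is one attempt and no reset: what is moved stays moved. The work goes in short steps, Python scripts to look and compute and a shell command to move; the robot and the scene stay as the last step left them, time stands still between calls to the robot, and variables do not carry over. Pictures are saved under pics/ and viewed, and the job is handed in when it is done.

```bash
mkdir -p pics; python3 - <<'E'
from plant import bot
import cv2
print(bot.get_obs())
for n in ("side","top","wrist"):
    im=bot.capture(n); cv2.imwrite(f"pics/{n}0.png",im[:,:,::-1])
    print(n,bot.camera_params(n))
E
```

```text
{'time': 0.0, 'joint_positions': array([-1.42099323e+00,  3.42697364e-01,  1.52503807e+00, -4.45946481e-05,
        1.27539820e+00, -1.45988756e-01]), 'dq': array([-0.00013908,  0.00041933, -0.00051226, -0.00120365, -0.00196068,
       -0.00157616]), 'tau': array([-8.84700385e-04, -4.31245172e+01, -2.44217545e+01,  7.17379153e-02,
        5.61948004e-02, -1.23763780e-04]), 'tool_pos': array([ 152.98068314, -501.74324862,  203.9508069 ]), 'tcp_rot': array([-3.14141067e+00,  1.53079470e-03, -1.27499132e+00]), 'contact_force': array([-0.35234557, -0.51776732,  0.14307597]), 'moment': array([ 0.02865196, -0.01425503, -0.0169683 ]), 'grip_width': 91.95749050813009}
side {'fx': 584.9016356183236, 'fy': 584.9016356183236, 'cx': 317.8761239425676, 'cy': 248.4680449500045, 'R': array([[-0.99001745, -0.14026695,  0.0138071 ],
       [-0.10350195,  0.65702245, -0.74673212],
       [ 0.09567026, -0.74070689, -0.66498159]]), 't': array([ 519.84272992,  117.32797253, 1262.50410474])}
top {'fx': 511.5540686619185, 'fy': 511.5540686619185, 'cx': 325.61433459479474, 'cy': 240.61042530628643, 'R': array([[ 0.00989444, -0.99983991,  0.01490828],
       [-0.99077863, -0.01181733, -0.13497431],
       [ 0.13512888, -0.01343531, -0.99073694]]), 't': array([  20.07841571,  521.49795035, 1246.92059695])}
wrist {'fx': 371.64829954431775, 'fy': 371.64829954431775, 'cx': 324.36019493776297, 'cy': 243.1562763420714, 'T_tool_cam': array([[ 9.99999090e-01,  1.22729986e-03, -5.60661934e-04,
         1.70445726e-01],
       [-1.04065672e-03,  9.66011328e-01,  2.58497644e-01,
        -6.95800122e+01],
       [ 8.58859901e-04, -2.58496825e-01,  9.66011725e-01,
        -1.79454012e+02],
       [ 0.00000000e+00,  0.00000000e+00,  0.00000000e+00,
         1.00000000e+00]])}
```

View pics/side0.png

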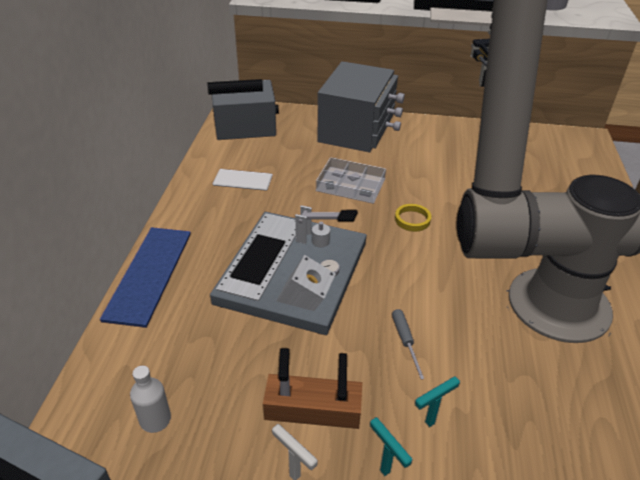

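View pics/top0.png

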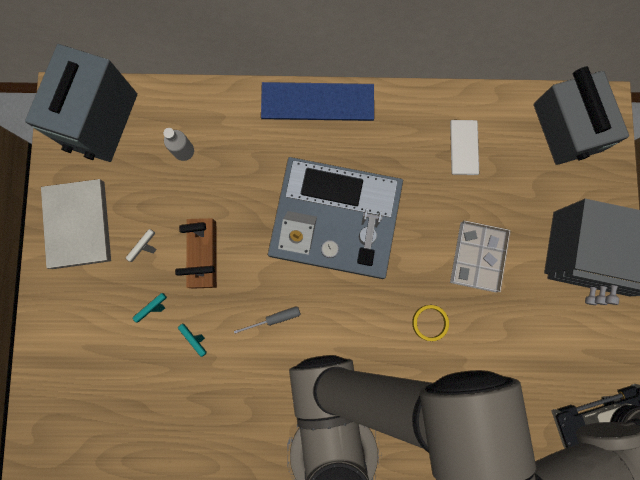

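View pics/wrist0.png

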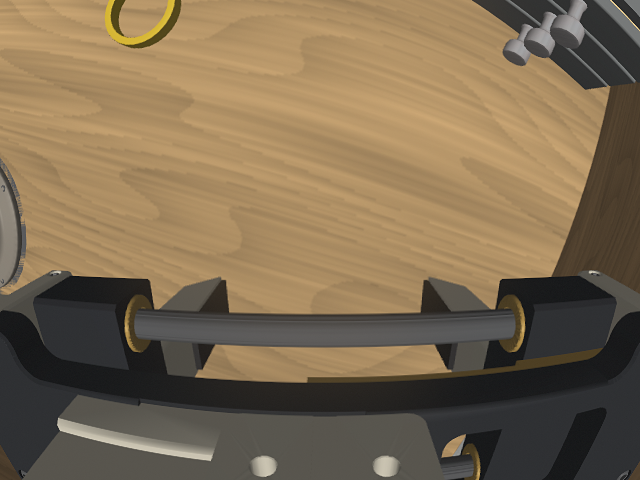

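The top view shows the rack at about (200,253). Its longer bar (the key) is at (195,271) and its shorter bar (the driver) at (192,228). The unit is at (335,217), with the valve at (295,236) and the paddle at (366,256). I'll zoom in on these to measure them.

```bash
cat > h.py <<'E'
import numpy as np, cv2
from scipy.spatial.transform import Rotation as Rt
from plant import bot
def ray(n,uv):
    c=bot.camera_params(n); R,t=np.array(c['R']),np.array(c['t'])
    d=R.T@np.array([(uv[0]-c['cx'])/c['fx'],(uv[1]-c['cy'])/c['fy'],1]); return -R.T@t,d/np.linalg.norm(d)
def onz(n,uv,z):
    o,d=ray(n,uv); return o+d*(z-o[2])/d[2]
def proj(n,X):
    c=bot.camera_params(n); p=np.array(c['R'])@np.array(X,float)+np.array(c['t'])
    return np.array([c['cx']+c['fx']*p[0]/p[2],c['cy']+c['fy']*p[1]/p[2]])
def wray(uv,pos,rpy):
    c=bot.camera_params('wrist'); T=np.array(c['T_tool_cam']); a=(uv[0]-c['cx'])/c['fx'];b=(uv[1]-c['cy'])/c['fy']
    r=np.hypot(a,b); d=np.array([a/r*np.sin(r),b/r*np.sin(r),np.cos(r)]) if r>1e-9 else np.array([0,0,1.])
    R=Rt.from_euler('xyz',rpy).as_matrix(); return R@T[:3,3]+np.array(pos), R@(T[:3,:3]@d)
def wonz(uv,z,pos,rpy):
    o,d=wray(uv,pos,rpy); return o+d*(z-o[2])/d[2]
def wproj(X,pos,rpy):
    c=bot.camera_params('wrist'); T=np.array(c['T_tool_cam']); R=Rt.from_euler('xyz',rpy).as_matrix()
    p=R.T@(np.array(X,float)-np.array(pos)); p=T[:3,:3].T@(p-T[:3,3]); th=np.arctan2(np.hypot(p[0],p[1]),p[2]); n=np.hypot(p[0],p[1])
    return np.array([c['cx']+c['fx']*th*p[0]/n,c['cy']+c['fy']*th*p[1]/n])
def shift(pos,rpy,tpos,trpy):
    R0=Rt.from_euler('xyz',rpy); s=R0.inv().apply(np.array(tpos)-np.array(pos))/200
    w=(R0.inv()*Rt.from_euler('xyz',trpy)).as_rotvec()/np.radians(45); return np.round(s,4),np.round(w,4)
E
python3 - <<'E'
import cv2
a=cv2.imread('pics/top0.png')
cv2.imwrite('pics/t_rack.png',cv2.resize(a[205:300,150:250],None,fx=6,fy=6,interpolation=cv2.INTER_CUBIC))
cv2.imwrite('pics/t_unit.png',cv2.resize(a[150:285,260:410],None,fx=5,fy=4.4,interpolation=cv2.INTER_CUBIC) if 0 else cv2.resize(a[150:285,260:410],None,fx=4,fy=4,interpolation=cv2.INTER_CUBIC))
b=cv2.imread('pics/side0.png')
cv2.imwrite('pics/s_rack.png',cv2.resize(b[340:430,255:375],None,fx=6,fy=6,interpolation=cv2.INTER_CUBIC))
E
```

```text
(no output)
```

View pics/t_rack.png

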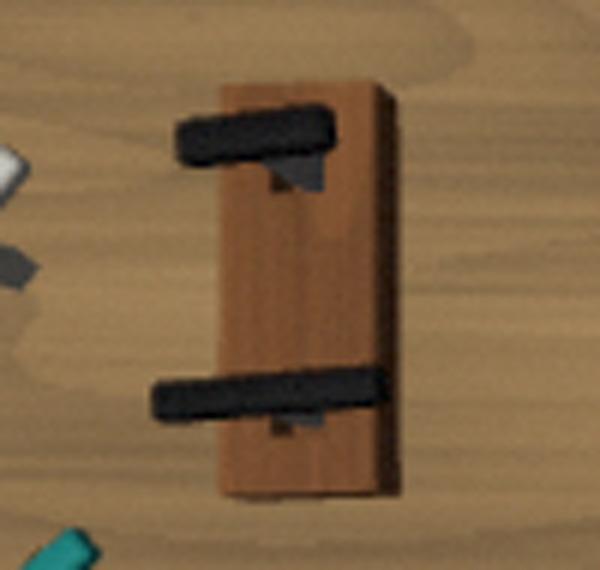

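View pics/t_unit.png

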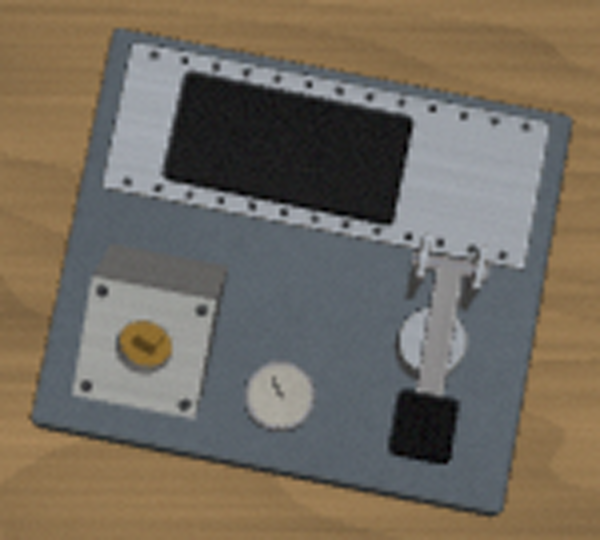

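View pics/s_rack.png

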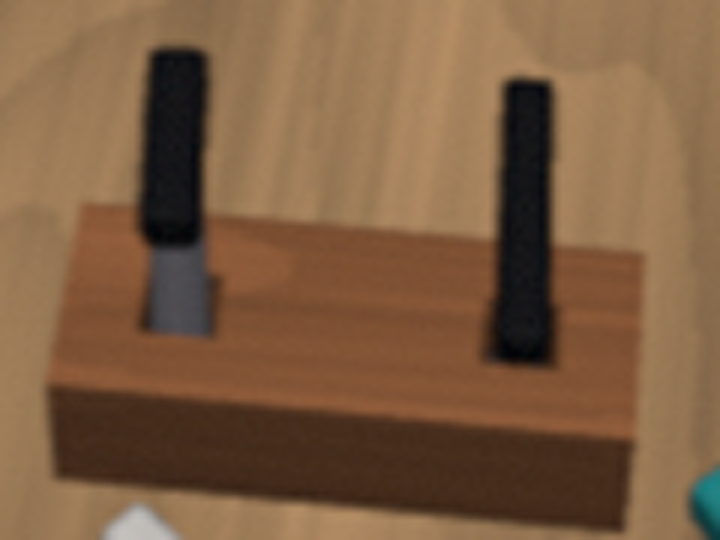

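```bash
python3 - <<'E'
from h import *
a=cv2.imread('pics/top0.png')
P=[(260+x/4,150+y/4) for x,y in ((118,30),(572,118),(500,515),(35,422))]
C=[onz('top',p,40) for p in P]
for c in C: print(c.round(1))
print([np.linalg.norm(C[i]-C[(i+1)%4]).round(1) for i in range(4)])
cen=np.mean(C,0); 
# unit -y dir along corner0->1 and 3->2
v=(C[1]-C[0]+C[2]-C[3])[:2]; yaw=np.arctan2(-v[1],-v[0])-np.pi/2; v2=(C[0]-C[3]+C[1]-C[2])[:2]; print('yaw',yaw,np.arctan2(v2[1],v2[0]),'cen',cen)
U=Rt.from_euler('z',yaw); O=np.array([cen[0],cen[1],0])
for n,q in (('sock',(-62,85,64)),('mouth',(-62-40*np.sin(.436),85,64+40*np.cos(.436))),('gauge',(-62,0,55)),('paddle',(5-105*np.cos(.26),-85,138))):
    X=U.apply(q)+O; print(n,X.round(1),proj('top',X).round(1),proj('side',X).round(1))
m=(a.max(2)<45).astype(np.uint8); m[:, :150]=0;m[:,250:]=0;m[:205]=0;m[300:]=0
cs,_=cv2.findContours(m,cv2.RETR_EXTERNAL,cv2.CHAIN_APPROX_NONE)
for c in cs:
    if cv2.contourArea(c)>60:
        r=cv2.minAreaRect(c); print(r); b=cv2.boxPoints(r)
        z=112 if r[0][1]>250 else 132
        W=np.array([onz('top',p,z) for p in b]); print(W.round(1), W.mean(0).round(1))
R=[(150+x/6,205+y/6) for x,y in ((219,84),(377,82),(377,494),(219,494))]
for p in R: print('rack',onz('top',p,50).round(1))
E
```

```text
[733.4 120.1  40. ]
[ 679.8 -169.5   40. ]
[ 427.  -122.2   40. ]
[481.6 166.7  40. ]
[np.float64(294.5), np.float64(257.2), np.float64(293.9), np.float64(256.1)]
yaw -0.18484096377084525 -0.18402989359131874 cen [580.4785914   -1.23589821  40.        ]
sock [535.2  93.7  64. ] [298.1 233.1] [307.1 285.3]
mouth [518.6  96.8 100.3] [296.1 237.7] [315.  274.6]
gauge [519.5  10.2  55. ] [332.  240.3] [320.1 261.9]
paddle [470.  -67.1 138. ] [366.5 257.1] [348.3 212.2]
((192.49539184570312, 227.41693115234375), (8.320503234863281, 25.34980010986328), 86.8201675415039)
[[542.9 365.6 132. ]
 [546.9 307.3 132. ]
 [527.5 305.4 132. ]
 [523.5 363.6 132. ]] [535.2 335.5 132. ]
((195.5, 254.0), (64.0, 39.0), 90.0)
[[550.8 379.8 112. ]
 [552.  288.2 112. ]
 [401.5 282.3 112. ]
 [400.5 372.4 112. ]] [476.2 330.7 112. ]
rack [569.2 371.7  50. ]
rack [570.9 306.6  50. ]
rack [401.  299.9  50. ]
rack [400.3 363.8  50. ]
```

```bash
python3 -m inch '[[[-1,-1,-0.2,0,0,-1,-1],[-1,-1,-0.2,0,0,-1,-1],[-1,-1,-0.2,0,0,-1,-1],[-1,-1,-0.2,0,0,-1,-1],[-1,-1,-0.2,0,0,-1,-1],[-1,-1,-0.2,0,0,-1,-1],[-1,-1,-0.2,0,0,-1,-1],[-1,-1,-0.2,0,0,-1,-1],[-1,-1,-0.2,0,0,-1,-1],[-1,-1,-0.2,0,0,-1,-1]]]'
python3 - <<'E'
from h import *
o=bot.get_obs(); print(o['time'],o['tool_pos'],o['tcp_rot'],o['joint_positions'])
print(shift(o['tool_pos'],o['tcp_rot'],[440,-40,244],[np.pi,0,-.03]))
E
```

```text
time: 1.4
tool_pos: [285.8, -253.0, 244.4]
tcp_rot: [-3.142, 0.0, -0.491]
contact_force: [-0.3, 0.3, 0.2]
grip_width: 91.6
1.4 [ 285.81646962 -252.99569641  244.43397007] [-3.14151935e+00  3.60986592e-04 -4.90675441e-01] [-9.25998389e-01  3.92338326e-02  1.79599207e+00 -8.88382260e-05
  1.30672499e+00 -4.35299732e-01]
(array([ 0.1781, -1.3026,  0.0022]), array([-2.000e-04,  4.000e-04, -5.866e-01]))
```

```bash
python3 -m inch '[[[0.3,-1,0,0,0,-0.6,-1],[0.3,-1,0,0,0,-0.6,-1],[0.3,-1,0,0,0,-0.6,-1],[0.3,-1,0,0,0,-0.6,-1],[0.3,-1,0,0,0,-0.6,-1],[0.3,-1,0,0,0,-0.6,-1],[0.3,-1,0,0,0,-0.6,-1],[0.3,-1,0,0,0,-0.6,-1],[0.3,-1,0,0,0,-0.6,-1],[0.3,-1,0,0,0,-0.6,-1]]]'
python3 -m inch '[[[0,-1,0,0,0,0,-1],[0,-1,0,0,0,0,-1],[0,-1,0,0,0,0,-1],[0,-1,0,0,0,0,-1],[0,-1,0,0,0,0,-1],[0,-1,0,0,0,0,-1],[0,-1,0,0,0,0,-1],[0,-1,0,0,0,0,-1],[0,-1,0,0,0,0,-1],[0,-1,0,0,0,0,-1]]]'
python3 - <<'E'
from h import *
o=bot.get_obs(); print(o['time'],o['tool_pos'],o['tcp_rot'],o['joint_positions'])
im=bot.capture('wrist'); cv2.imwrite('pics/w1.png',im[:,:,::-1])
U=Rt.from_euler('z',-.1845); O=np.array([580.5,-1.2,0])
for q in ((-62,85,64),(-62-40*np.sin(.436),85,64+40*np.cos(.436))): print(wproj(U.apply(q)+O,o['tool_pos'],o['tcp_rot']))
E
```

```text
time: 2.65
tool_pos: [433.0, -104.5, 244.7]
tcp_rot: [3.141, -0.0, -0.019]
contact_force: [-0.0, -0.8, 0.4]
grip_width: 91.8
time: 3.9
tool_pos: [436.8, 95.5, 244.6]
tcp_rot: [3.141, -0.0, -0.019]
contact_force: [0.1, 0.0, 0.4]
grip_width: 91.9
3.9 [436.76700212  95.45862263 244.58950096] [ 3.14147189e+00 -1.67836121e-06 -1.86892717e-02] [ 4.35362923e-02  1.65909535e-01  1.65042714e+00 -1.24369289e-04
  1.32526181e+00  6.22557955e-02]
[421.59423085 217.44531706]
[414.19815151 221.88450227]
```

View pics/w1.png

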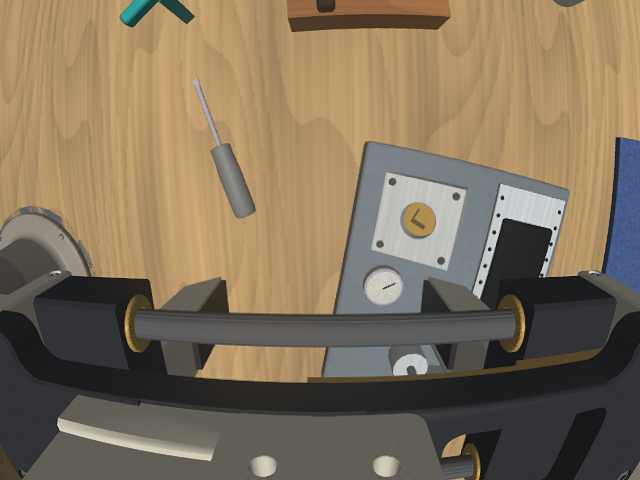

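The wrist view shows the valve socket at (418,219), with the block's four screws around it. That is where my prediction put it. Next I'll move towards the rack.

```bash
python3 -m inch '[[[0,-0.8,0.1,0,0,0,-1],[0,-0.8,0.1,0,0,0,-1],[0,-0.8,0.1,0,0,0,-1],[0,-0.8,0.1,0,0,0,-1],[0,-0.8,0.1,0,0,0,-1],[0,-0.8,0.1,0,0,0,-1],[0,-0.8,0.1,0,0,0,-1],[0,-0.8,0.1,0,0,0,-1],[0,-0.8,0.1,0,0,0,-1],[0,-0.8,0.1,0,0,0,-1]]]'
python3 - <<'E'
from h import *
o=bot.get_obs(); print(o['time'],o['tool_pos'],o['tcp_rot'],o['joint_positions'])
im=bot.capture('wrist'); cv2.imwrite('pics/w2.png',im[:,:,::-1])
E
python3 - <<'E'
import cv2
a=cv2.imread('pics/w1.png'); cv2.imwrite('pics/w1z.png',cv2.resize(a[160:280,340:500],None,fx=5,fy=5,interpolation=cv2.INTER_CUBIC))
E
```

```text
time: 5.2
tool_pos: [439.7, 255.6, 224.6]
tcp_rot: [3.141, -0.0, -0.018]
contact_force: [-1.3, -0.7, 0.4]
grip_width: 92.0
5.2 [439.70793277 255.55984385 224.588036  ] [ 3.14147558e+00 -5.95375160e-05 -1.84326808e-02] [ 3.75779647e-01  2.96339985e-01  1.53372849e+00 -1.35487821e-04
  1.31151418e+00  3.94247068e-01]
```

View pics/w2.png

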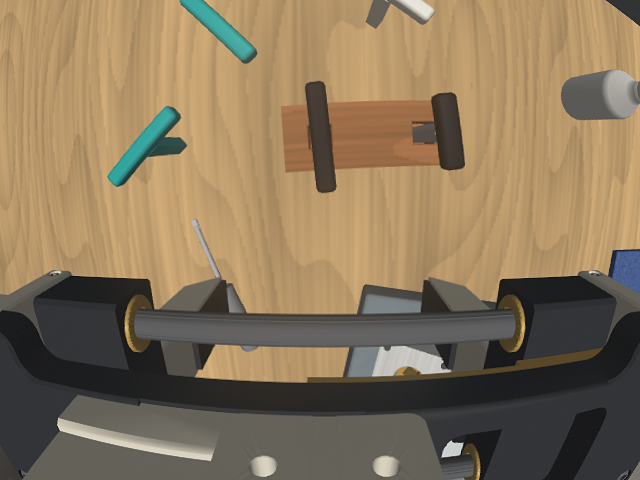

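View pics/w1z.png

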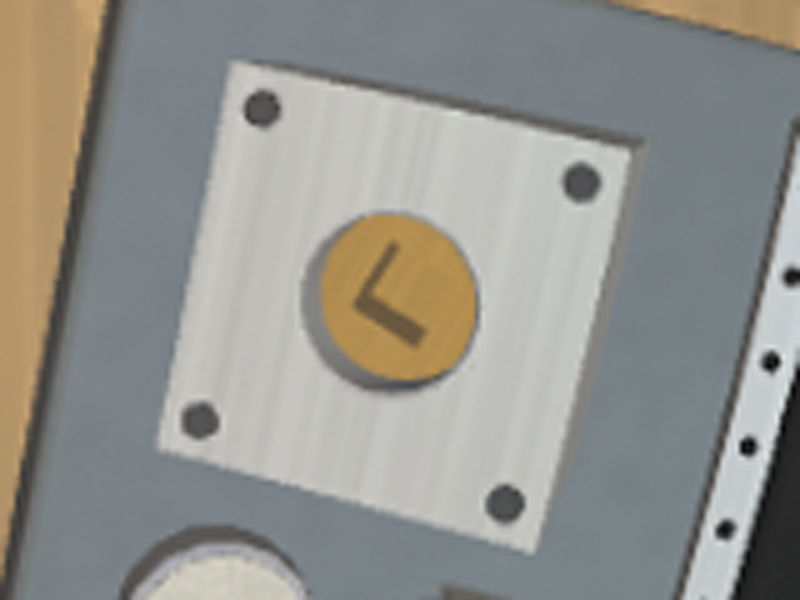

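The wrist view shows the key's bar at (320,137) and the driver's at (448,131). The brass socket's square looks turned about 20° clockwise from the block's edges. I'll measure the bar next.

```bash
python3 - <<'E'
from h import *
a=cv2.imread('pics/w2.png'); pos=[439.708,255.56,224.59]; rpy=[3.141476,0,-.01843]
s=a[70:205,290:345]
m=np.zeros(a.shape[:2],np.uint8); m[70:205,295:345]=(a[70:205,295:345].max(2)<75)
m=cv2.morphologyEx(m,cv2.MORPH_OPEN,np.ones((5,5)))
cs,_=cv2.findContours(m,cv2.RETR_EXTERNAL,cv2.CHAIN_APPROX_NONE); c=max(cs,key=cv2.contourArea); r=cv2.minAreaRect(c); print(r)
W=np.array([wonz(p,112,pos,rpy) for p in cv2.boxPoints(r)]); print(W.round(1),W.mean(0).round(1))
# contour points on plane
Q=np.array([wonz(p[0],112,pos,rpy)[:2] for p in c],np.float32); R=cv2.minAreaRect(Q); print(R, cv2.boxPoints(R))
d=a.copy(); cv2.drawContours(d,[c],-1,(0,0,255),1); cv2.imwrite('pics/w2z.png',cv2.resize(d[70:205,270:480],None,fx=3.8,fy=3.8,interpolation=cv2.INTER_NEAREST))
E
```

```text
((320.6058044433594, 136.43115234375), (110.56114959716797, 19.894685745239258), 83.51692199707031)
[[426.7 375.7 112. ]
 [442.  377.1 112. ]
 [450.3 289.9 112. ]
 [434.7 288.4 112. ]] [438.4 332.8 112. ]
((438.3791198730469, 332.7696838378906), (15.423898696899414, 87.5670166015625), 5.250325679779053) [[426.69302 375.66382]
 [434.70602 288.46417]
 [450.06522 289.87555]
 [442.05222 377.0752 ]]
```

View pics/w2z.png

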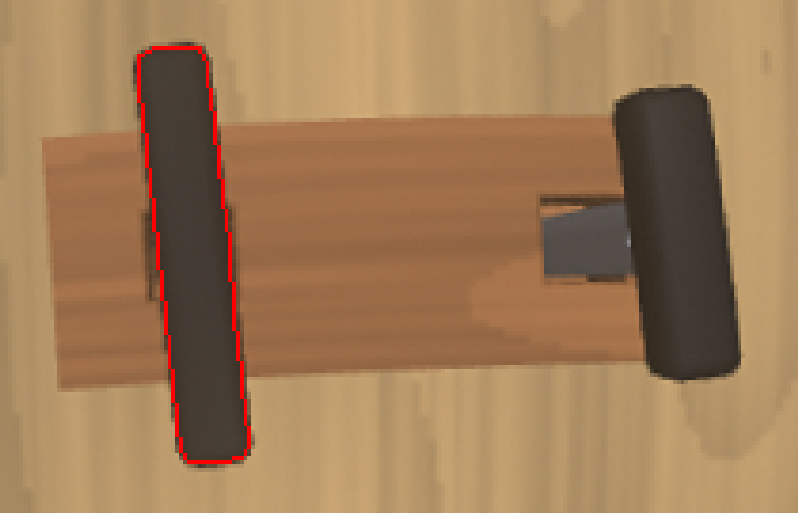

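```bash
python3 -m inch '[[[-0.0135,-0.386,0.25,0,0,-0.14,-1],[-0.0135,-0.386,0.25,0,0,-0.14,-1],[-0.0135,-0.386,0.25,0,0,-0.14,-1],[-0.0135,-0.386,0.35,0,0,-0.14,-0.4],[-0.0135,-0.386,0.45,0,0,-0.14,-0.4],[-0.0135,-0.386,0.55,0,0,-0.14,-0.4],[-0.0135,-0.386,0.65,0,0,-0.14,-0.4],[-0.0135,-0.386,0.703,0,0,-0.14,-0.4],[-0.0135,-0.386,0.703,0,0,-0.14,-0.4],[-0.0135,-0.386,0.703,0,0,-0.14,-0.4]]]'
python3 - <<'E'
from h import *
im=bot.capture('wrist'); cv2.imwrite('pics/w3.png',im[:,:,::-1])
E
```

```text
time: 6.5
tool_pos: [439.1, 333.0, 84.9]
tcp_rot: [-3.141, -0.002, 0.091]
contact_force: [-0.1, 0.0, -0.1]
grip_width: 64.2
```

View pics/w3.png

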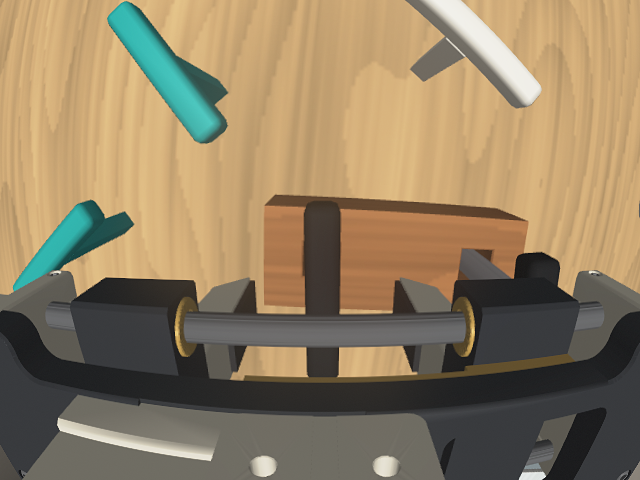

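The bar sits between the fingers at (322,290), running parallel to the pads and clear of the driver. I'll close the gripper and lift.

```bash
python3 -m inch '[[[0,0,0,0,0,0,1],[0,0,0,0,0,0,1],[0,0,0,0,0,0,1],[0,0,0,0,0,0,1],[0,0,0,0,0,0,1],[0,0,0,0,0,0,1],[0,0,0,0,0,0,1],[0,0,0,0,0,0,1],[0,0,0,0,0,0,1],[0,0,0,0,0,0,1]]]'
python3 -m inch '[[[0,0,-0.1,0,0,0,1],[0,0,-0.2,0,0,0,1],[0,0,-0.3,0,0,0,1],[0,0,-0.5,0,0,0,1],[0,0,-0.7,0,0,0,1],[0,0.2,-0.9,0,0,0,1],[0,0.5,-0.9,0,0,0,1],[0,0.7,-0.9,0,0,0,1],[0,1,-0.9,0,0,0,1],[0,1,-0.9,0,0,0,1]]]'
python3 - <<'E'
from h import *
o=bot.get_obs(); print(o['time'],o['tool_pos'],o['tcp_rot'],o['joint_positions'],o['grip_width'])
im=bot.capture('wrist'); cv2.imwrite('pics/w4.png',im[:,:,::-1])
E
```

```text
time: 7.8
tool_pos: [438.4, 332.8, 84.0]
tcp_rot: [3.141, 0.0, 0.092]
contact_force: [-0.5, 0.2, 0.3]
grip_width: 15.5
time: 9.05
tool_pos: [456.9, 130.3, 263.9]
tcp_rot: [3.14, 0.0, 0.086]
contact_force: [-0.3, 1.5, -1.8]
grip_width: 15.6
9.05 [456.92916303 130.3017101  263.9302203 ] [3.14048678e+00 3.34365837e-04 8.60654441e-02] [ 1.17094959e-01  2.07222638e-01  1.54480923e+00 -1.11312023e-03
  1.38992941e+00  3.12297626e-02] 15.585216942049275
```

View pics/w4.png

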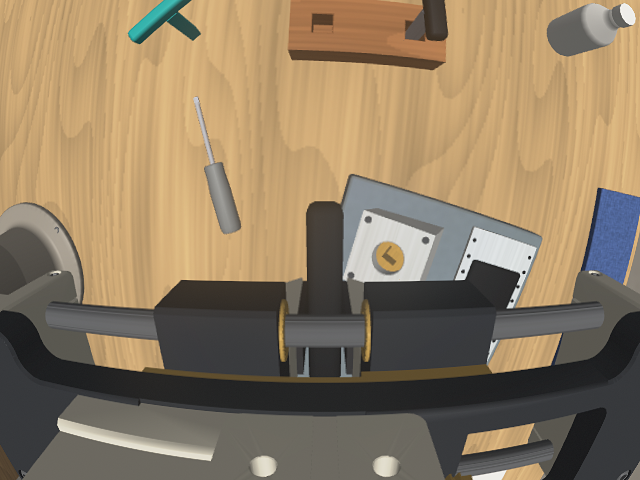

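```bash
cat >> h.py <<'E'
YAW=-.1845; O=np.array([580.5,-1.2,0]); S=Rt.from_euler('z',YAW).apply((-62,85,64))+O
def frame(phi):
    U=Rt.from_euler('z',YAW); zs=U.apply((-np.sin(.4363),0,np.cos(.4363))); x=U.apply((np.cos(.4363),0,np.sin(.4363)))
    x=Rt.from_rotvec(-phi*zs).apply(x); z=-zs; y=np.cross(z,x); return np.stack([x,y,z],1)
def goal(phi,h,off=(0,0)):
    """TCP pose: h above socket floor along axis, off = tool x,y offset"""
    F=frame(phi); p=S-F[:,2]*h+F[:,0]*off[0]+F[:,1]*off[1]; return p,Rt.from_matrix(F).as_euler('xyz')
E
python3 - <<'E'
from h import *
o=bot.get_obs(); pos,rpy=o['tool_pos'],o['tcp_rot']
for z in (-28,-10):
  o_,d=wray((324,203),[0,0,0],[0,0,0]); print(z,(o_+d*(z-o_[2])/d[2]).round(1))
p,r=goal(.0,140,(0,100)); print(p,r,shift(pos,rpy,p,r))
p,r=goal(.3,140,(0,100)); print(p,r,shift(pos,rpy,p,r))
E
```

```text
-28 [  0. -46. -28.]
-10 [  0.  -43.2 -10. ]
[458.6420747    6.28244211 190.88500197] [ 3.14159265 -0.4363     -0.1845    ] (array([-0.0458,  0.6279,  0.3655]), array([-0.0756,  0.5523,  0.3411]))
[433.13238839  15.58658271 178.39664382] [-3.00466321 -0.41557348 -0.51341198] (array([-0.1688,  0.5704,  0.4279]), array([0.0079, 0.5633, 0.7168]))
```

```bash
python3 -m inch '[[[-0.046,0.2,0,-0.04,0.28,0.17,1],[-0.046,0.4,0,-0.076,0.552,0.341,1],[-0.046,0.628,0.1,-0.076,0.552,0.341,1],[-0.046,0.628,0.2,-0.076,0.552,0.341,1],[-0.046,0.628,0.3,-0.076,0.552,0.341,1],[-0.046,0.628,0.366,-0.076,0.552,0.341,1],[-0.046,0.628,0.366,-0.076,0.552,0.341,1],[-0.046,0.628,0.366,-0.076,0.552,0.341,1],[-0.046,0.628,0.366,-0.076,0.552,0.341,1],[-0.046,0.628,0.366,-0.076,0.552,0.341,1]]]'
python3 - <<'E'
from h import *
o=bot.get_obs(); print(list(o['tool_pos']),list(o['tcp_rot']),o['joint_positions'])
im=bot.capture('wrist'); cv2.imwrite('pics/w5.png',im[:,:,::-1])
p=wproj(S+22*-frame(0)[:,2],o['tool_pos'],o['tcp_rot']); print(p)
u,v=p.astype(int); cv2.imwrite('pics/w5z.png',cv2.resize(im[max(0,v-60):v+60,u-80:u+80,::-1],None,fx=5,fy=5,interpolation=cv2.INTER_CUBIC))
print(u-80,max(0,v-60))
E
```

```text
time: 10.35
tool_pos: [459.3, 7.9, 191.3]
tcp_rot: [3.141, -0.437, -0.18]
contact_force: [0.1, 0.3, -1.6]
grip_width: 15.6
[np.float64(459.2682668072112), np.float64(7.87557879935684), np.float64(191.2794967713359)] [np.float64(3.141307388179311), np.float64(-0.437177723242945), np.float64(-0.1804128726897405)] [-0.13547602  0.00846233  2.08444477 -0.03359937  0.6121722   0.06821688]
[324.25926956 110.50486397]
244 50
```

View pics/w5.png

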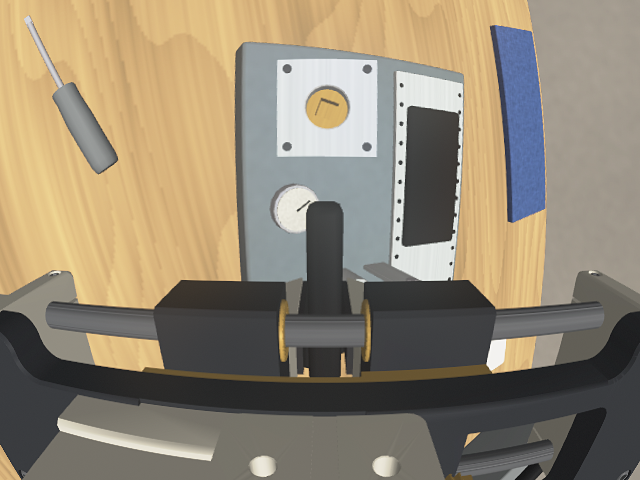

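View pics/w5z.png

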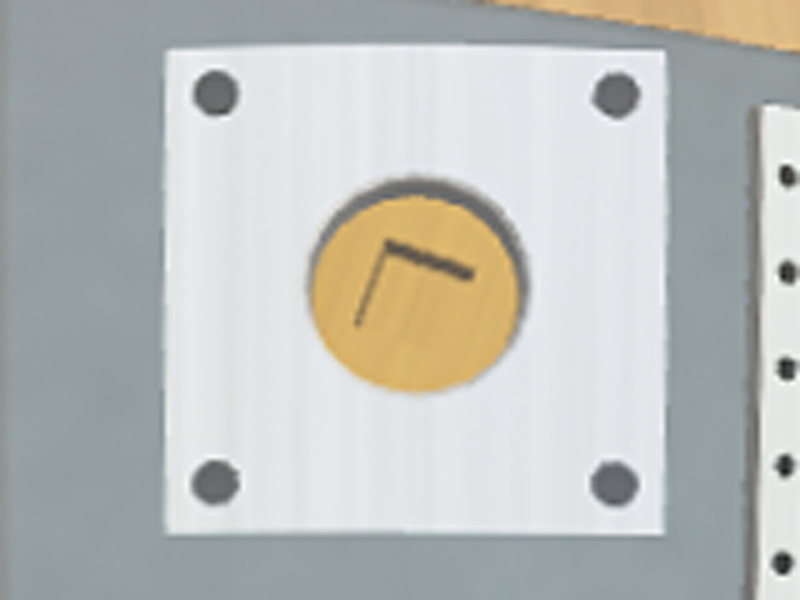

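```bash
cat > m.py <<'E'
from h import *
pos=[459.2683,7.8756,191.2795]; rpy=[3.141307,-.437178,-.180413]
F=frame(0)
def onh(uv,h):
    o,d=wray(uv,pos,rpy); n=F[:,2]; P0=S-n*h; X=o+d*(((P0-o)@n)/(d@n)); return F.T@(X-S)
f=lambda x,y:(244+x/5-.4,50+y/5-.4)
for p in ((216,93),(616,95),(615,485),(216,483)): print('screw',onh(f(*p),40).round(2))
for p in ((165,48),(665,50),(666,533),(166,533)): print('corner',onh(f(*p),40).round(2))
for p in ((385,238),(475,272),(356,327)): print('sq',onh(f(*p),22).round(2))
a=cv2.imread('pics/w5.png'); hsv=cv2.cvtColor(a,cv2.COLOR_BGR2HSV)
m=((hsv[...,1]>90)&(hsv[...,0]>10)&(hsv[...,0]<30)).astype(np.uint8); m[:70]=0;m[140:]=0;m[:,:290]=0;m[:,365:]=0
ys,xs=np.nonzero(m); print('brass',len(xs),xs.min(),xs.max(),ys.min(),ys.max())
cs,_=cv2.findContours(m,cv2.RETR_EXTERNAL,cv2.CHAIN_APPROX_NONE);c=max(cs,key=cv2.contourArea)
Q=np.array([onh(p[0].astype(float),22)[:2] for p in c],np.float32); e=cv2.fitEllipse(Q); print(e)
E
python3 m.py
```

```text
screw [-28.02 -31.22 -40.  ]
screw [ 31.55 -31.29 -40.  ]
screw [ 31.76  28.58 -40.  ]
screw [-27.86  28.59 -40.  ]
corner [-35.78 -38.63 -40.  ]
corner [ 38.97 -38.8  -40.  ]
corner [ 39.6   35.65 -40.  ]
corner [-35.46  36.04 -40.  ]
sq [ -2.93 -10.8  -22.  ]
sq [ 11.28  -5.37 -22.  ]
sq [ -7.44   3.64 -22.  ]
brass 1215 306 347 89 127
((1.8716926574707031, -1.772913932800293), (30.679962158203125, 31.830734252929688), 89.89533233642578)
```

The four screws, the block corners and the square all agree. The socket axis is about (+1.9, -1.1) mm from my first estimate, and the valve is at about 0.33 rad. The measured sides are 15.2 and 15.1 mm, which match. I'll update the pose and move above the mouth.

```bash
cat >> h.py <<'E'
S=S+frame(0)[:,:2]@np.array([1.88,-1.1])
def todo(phi,h,off=(0,0)):
    o=bot.get_obs(); p,r=goal(phi,h,off); s,w=shift(o['tool_pos'],o['tcp_rot'],p,r); print('t',o['time'].__round__(2),'shift',s,'rot',w); return p,r
def where(phi):
    o=bot.get_obs(); F=frame(phi); e=F.T@(o['tool_pos']-S); R=Rt.from_matrix(F.T@Rt.from_euler('xyz',o['tcp_rot']).as_matrix()).as_rotvec()
    print('rel',e.round(2),'tip h',round(-e[2]-74,2),'rot',R.round(4),'F(tool)',(F.T@o['contact_force']).round(1),'M',(F.T@o['moment']).round(2),'j6',o['joint_positions'][5].round(2))
E
python3 -c "
from h import *
where(0);print(todo(.33,122))"
```

```text
rel [  -1.52   99.48 -140.16] tip h 66.16 rot [ 0.0014  0.0007 -0.0037] F(tool) [-0.1 -0.1  0.8] M [ 0.01 -0.25 -0.02] j6 0.07
t 10.4 shift [ 0.0094 -0.4972  0.0915] rot [-0.0019 -0.0006  0.4249]
(array([486.34184874, 103.95852754, 175.36568328]), array([-2.99163589, -0.41128453, -0.54583581]))
```

```bash
python3 -m inch '[[[0.009,-0.2,0,-0.002,-0.001,0.2,1],[0.009,-0.4,0,-0.002,-0.001,0.425,1],[0.009,-0.497,0,-0.002,-0.001,0.425,1],[0.009,-0.497,0,-0.002,-0.001,0.425,1],[0.009,-0.497,0.05,-0.002,-0.001,0.425,1],[0.009,-0.497,0.092,-0.002,-0.001,0.425,1],[0.009,-0.497,0.092,-0.002,-0.001,0.425,1],[0.009,-0.497,0.092,-0.002,-0.001,0.425,1],[0.009,-0.497,0.092,-0.002,-0.001,0.425,1],[0.009,-0.497,0.092,-0.002,-0.001,0.425,1]]]'
python3 - <<'E'
from h import *
where(.33); todo(.33,104)
for n in ('side','top'):
    im=bot.capture(n); u,v=proj(n,S).astype(int); cv2.imwrite(f'pics/{n}6.png',cv2.resize(im[v-60:v+40,u-60:u+60,::-1],None,fx=6,fy=6,interpolation=cv2.INTER_CUBIC))
    F=frame(.33); print([ (6*(proj(n,S-F[:,2]*h)-[u-60,v-60])).round() for h in (22,40,48,132)])
E
```

```text
time: 11.65
tool_pos: [486.2, 103.8, 175.1]
tcp_rot: [-2.992, -0.411, -0.546]
contact_force: [0.1, 0.0, -0.8]
grip_width: 15.5
rel [  -0.16    0.22 -121.78] tip h 47.78 rot [-0.0002 -0.0005  0.0003] F(tool) [-0.2  0.   0.8] M [-0.08 -0.31  0.01] j6 0.84
t 11.65 shift [ 0.0009 -0.0011  0.0889] rot [ 0.0003  0.0007 -0.0004]
[array([387., 326.]), array([408., 297.]), array([418., 284.]), array([527., 136.])]
[array([358., 377.]), array([353., 389.]), array([350., 395.]), array([322., 460.])]
```

View pics/side6.png

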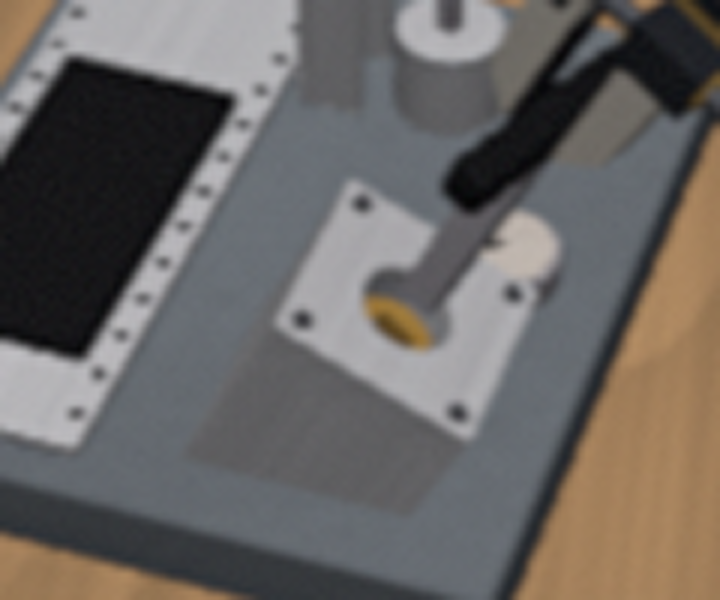

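View pics/top6.png

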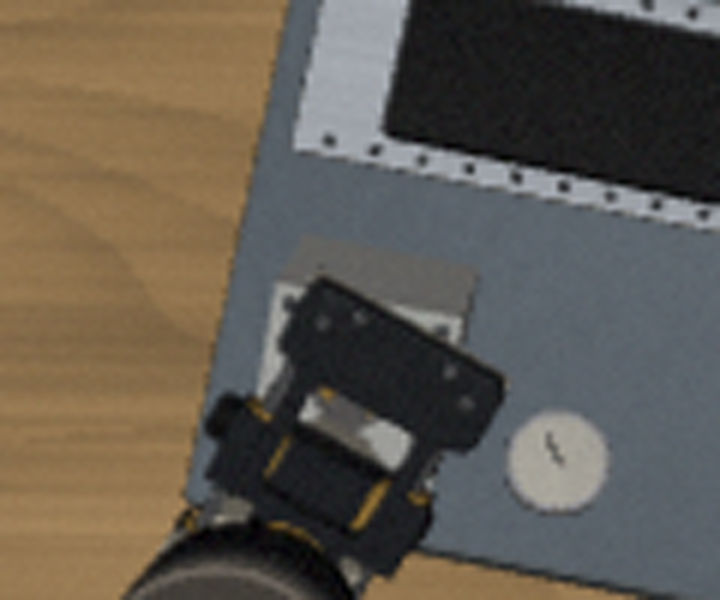

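```bash
python3 - <<'E'
from h import *
n='side'; im=bot.capture(n); u,v=proj(n,S).astype(int); cv2.imwrite('pics/side7.png',cv2.resize(im[v-30:v+20,u-25:u+35,::-1],None,fx=12,fy=12,interpolation=cv2.INTER_CUBIC))
F=frame(.33)
f=lambda X:(12*(proj(n,X)-[u-25,v-30]+.5)).round()
print('screws',[f(S+frame(0)@np.array([a*30,b*30,-40])) for a,b in ((1,1),(1,-1),(-1,-1),(-1,1),(0,0))])
print('tip',[f(S+F@np.array([a*7,b*7,-48])) for a,b in ((1,1),(1,-1),(-1,-1),(-1,1),(0,0))])
print('px per mm along x,y:',[(f(S+F@np.array(d))-f(S))/10 for d in ((10,0,0),(0,10,0),(0,0,-10))])
E
```

```text
screws [array([309.,  33.]), array([187., 266.]), array([499., 454.]), array([610., 214.]), array([403., 240.])]
tip [array([417., 165.]), array([368., 203.]), array([427., 262.]), array([476., 223.]), array([422., 213.])]
px per mm along x,y: [array([-4.1, -4.1]), array([ 3.5, -2.8]), array([ 2.4, -3.2])]
```

View pics/side7.png

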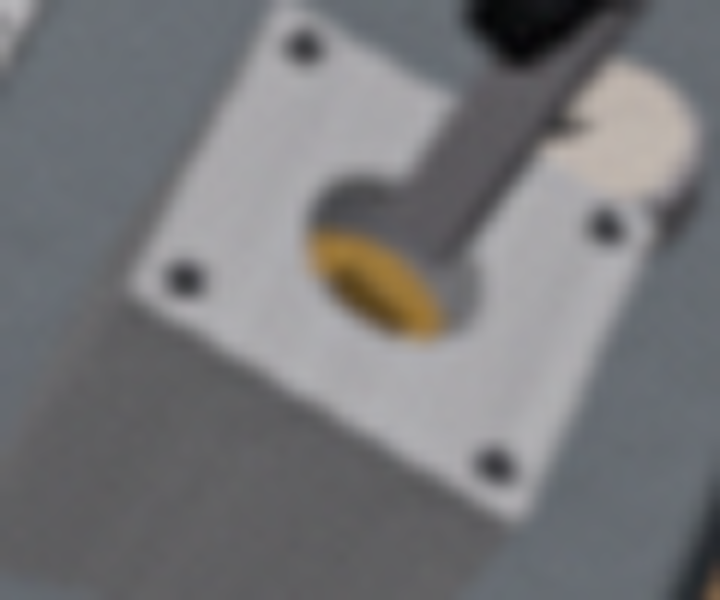

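```bash
python3 - <<'E'
from h import *
n='side'; im=bot.capture(n)[:,:,::-1].copy(); u,v=proj(n,S).astype(int); F=frame(.33)
c=cv2.resize(im[v-30:v+20,u-25:u+35],None,fx=12,fy=12,interpolation=cv2.INTER_CUBIC)
c=np.clip((c.astype(float)-40)*2.2,0,255).astype(np.uint8)
f=lambda X:tuple(int(k) for k in (12*(proj(n,X)-[u-25,v-30]+.5)+[-4,13]).round())
for h in (48,84+48):
  P=[f(S+F@np.array([a*7,b*7,-h])) for a,b in ((1,1),(1,-1),(-1,-1),(-1,1))]
  cv2.polylines(c,[np.array(P)],True,(0,255,0),1)
for a,b in ((1,-1),(-1,-1),(-1,1)): cv2.line(c,f(S+F@np.array([a*7,b*7,-48])),f(S+F@np.array([a*7,b*7,-132])),(0,0,255),1)
cv2.imwrite('pics/side8.png',c)
E
```

```text
(no output)
```

View pics/side8.png

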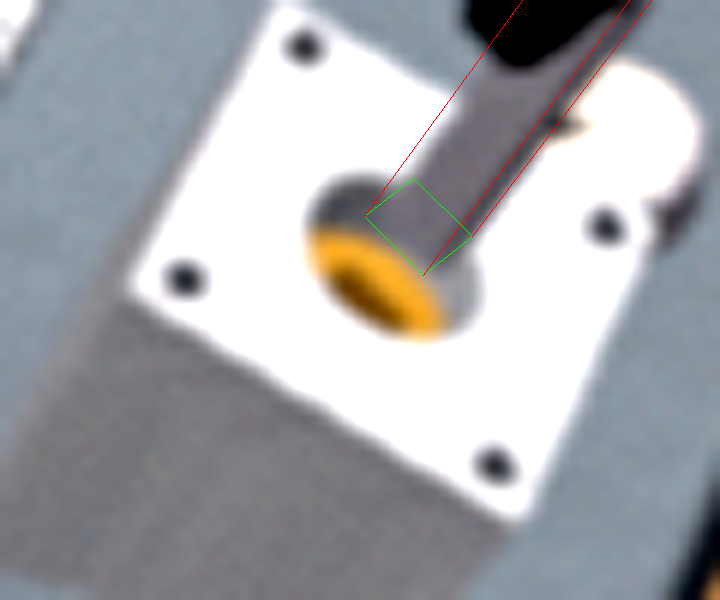

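Set against the block's screws, the shaft edges in the side view fall within about 1–2 mm of the prediction. I'll lower the key into the recess, then feel for the square.

```bash
python3 -m inch '[[[0.001,-0.001,0.03,0,0,0,1],[0.001,-0.001,0.06,0,0,0,1],[0.001,-0.001,0.09,0,0,0,1],[0.001,-0.001,0.11,0,0,0,1],[0.001,-0.001,0.12,0,0,0,1],[0.001,-0.001,0.125,0,0,0,1],[0.001,-0.001,0.13,0,0,0,1],[0.001,-0.001,0.135,0,0,0,1],[0.001,-0.001,0.14,0,0,0,1],[0.001,-0.001,0.14,0,0,0,1]]]'
python3 -c "
from h import *
where(.33);todo(.33,92)"
```

```text
time: 13.1
tool_pos: [498.1, 101.8, 149.6]
tcp_rot: [-2.992, -0.41, -0.546]
contact_force: [0.1, 0.0, -1.3]
grip_width: 15.5
rel [-1.000e-01  4.000e-02 -9.358e+01] tip h 19.58 rot [-0.0004 -0.0008  0.0001] F(tool) [-0.5  0.1  1.2] M [-0.13 -0.28 -0.01] j6 0.86
t 13.1 shift [ 0.0005 -0.0002  0.0079] rot [ 0.0005  0.001  -0.0002]
```

Still no contact at a tip height of 19.6 mm, which is below the brass rim at 22 mm. I'll continue slowly.

```bash
python3 -m inch '[[[0,0,0.005,0,0,0,1],[0,0,0.01,0,0,0,1],[0,0,0.015,0,0,0,1],[0,0,0.02,0,0,0,1],[0,0,0.025,0,0,0,1],[0,0,0.03,0,0,0,1],[0,0,0.03,0,0,0,1],[0,0,0.03,0,0,0,1],[0,0,0.03,0,0,0,1],[0,0,0.03,0,0,0,1]]]'
python3 - <<'E'
from h import *
where(.33);todo(.33,78)
n='side'; im=bot.capture(n)[:,:,::-1]; u,v=proj(n,S).astype(int)
cv2.imwrite('pics/side9.png',cv2.resize(im[v-50:v+20,u-25:u+55],None,fx=9,fy=8,interpolation=cv2.INTER_CUBIC))
E
```

```text
time: 14.35
tool_pos: [500.5, 101.3, 144.1]
tcp_rot: [-2.992, -0.41, -0.546]
contact_force: [0.1, 0.1, -1.3]
grip_width: 15.6
rel [-1.700e-01  6.000e-02 -8.762e+01] tip h 13.62 rot [-0.0005 -0.0009  0.0001] F(tool) [-0.5  0.1  1.2] M [-0.12 -0.22  0.02] j6 0.86
t 14.35 shift [ 0.0009 -0.0003  0.0481] rot [ 0.0006  0.0011 -0.0001]
```

View pics/side9.png

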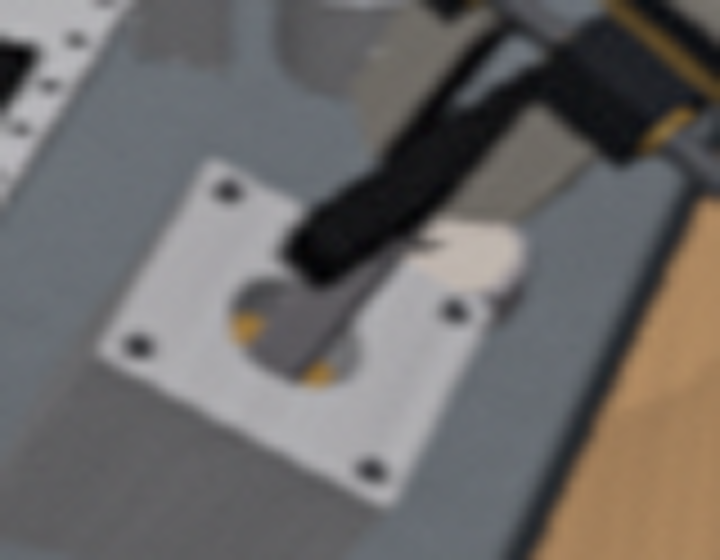

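At a tip height of 13.6 mm with no contact force, the shaft must be in the square hole. The side view agrees, with brass showing on both sides of the shaft. I'll push it home.

```bash
python3 -m inch '[[[0,0,0.015,0,0,0,1],[0,0,0.03,0,0,0,1],[0,0,0.04,0,0,0,1],[0,0,0.05,0,0,0,1],[0,0,0.055,0,0,0,1],[0,0,0.06,0,0,0,1],[0,0,0.063,0,0,0,1],[0,0,0.066,0,0,0,1],[0,0,0.066,0,0,0,1],[0,0,0.066,0,0,0,1]]]'
python3 -c "
from h import *
where(.33)"
```

```text
time: 15.65
tool_pos: [505.9, 100.3, 132.2]
tcp_rot: [-2.992, -0.41, -0.546]
contact_force: [0.7, -0.0, -1.1]
grip_width: 15.5
rel [-1.700e-01  7.000e-02 -7.442e+01] tip h 0.42 rot [-0.0005 -0.0009  0.0001] F(tool) [ 0.1 -0.2  1.3] M [-0.11 -0.26  0.05] j6 0.88
```

```bash
python3 -m inch '[[[0,0,0.002,0,0,0,1],[0,0,0.004,0,0,0,1],[0,0,0.006,0,0,0,1],[0,0,0.008,0,0,0,1],[0,0,0.01,0,0,0,1],[0,0,0.01,0,0,0,1],[0,0,0.01,0,0,0,1],[0,0,0.01,0,0,0,1],[0,0,0.01,0,0,0,1],[0,0,0.01,0,0,0,1]]]'
python3 -c "
from h import *
where(.33)"
```

```text
time: 16.9
tool_pos: [506.9, 100.2, 130.5]
tcp_rot: [-2.992, -0.411, -0.546]
contact_force: [-2.5, 1.1, 5.0]
grip_width: 15.4
rel [-5.000e-02 -3.000e-02 -7.253e+01] tip h -1.47 rot [-0.0003 -0.0006  0.0001] F(tool) [-0.5 -0.5 -5.7] M [-0.2  -0.32  0.  ] j6 0.88
```

The tip has reached the floor, with about 6 N of reaction, so the key is home. Now I'll turn it clockwise, which is +z in the tool frame.

```bash
python3 -m inch '[[[0,0,0,0,0,0.12,1],[0,0,0,0,0,0.24,1],[0,0,0,0,0,0.36,1],[0,0,0,0,0,0.48,1],[0,0,0,0,0,0.6,1],[0,0,0,0,0,0.72,1],[0,0,0,0,0,0.84,1],[0,0,0,0,0,0.96,1],[0,0,0,0,0,1,1],[0,0,0,0,0,1,1]]]'
python3 -c "
from h import *
where(.33);where(1.115)"
```

```text
time: 18.15
tool_pos: [507.0, 100.2, 130.6]
tcp_rot: [-2.746, -0.187, -1.337]
contact_force: [-2.6, 0.4, 4.6]
grip_width: 15.5
rel [  0.08  -0.12 -72.52] tip h -1.48 rot [-2.000e-04 -3.000e-04  7.844e-01] F(tool) [-0.4  0.2 -5.3] M [-0.07 -0.15 -0.09] j6 1.66
rel [-2.000e-02 -1.400e-01 -7.252e+01] tip h -1.48 rot [-0.0003 -0.0002 -0.0006] F(tool) [-0.1  0.5 -5.3] M [-0.16 -0.05 -0.09] j6 1.66
```

```bash
python3 -m inch '[[[0,0,0,0,0,0.1,1],[0,0,0,0,0,0.2,1],[0,0,0,0,0,0.3,1],[0,0,0,0,0,0.4,1],[0,0,0,0,0,0.5,1],[0,0,0,0,0,0.55,1],[0,0,0,0,0,0.6,1],[0,0,0,0,0,0.64,1],[0,0,0,0,0,0.68,1],[0,0,0,0,0,0.68,1]]]'
python3 - <<'E'
from h import *
where(1.571)
n='side'; im=bot.capture(n)[:,:,::-1]; u,v=proj(n,S).astype(int)
cv2.imwrite('pics/side10.png',cv2.resize(im[v-60:v+20,u-40:u+60],None,fx=8,fy=7,interpolation=cv2.INTER_CUBIC))
E
```

```text
time: 19.4
tool_pos: [507.0, 100.1, 130.5]
tcp_rot: [-2.707, 0.033, -1.826]
contact_force: [-1.3, -0.5, 4.8]
grip_width: 15.3
rel [-3.00e-02 -5.00e-02 -7.25e+01] tip h -1.5 rot [-0.0006  0.0001  0.0773] F(tool) [ 0.8 -1.  -4.9] M [-0.32  0.04 -0.14] j6 2.2
```

View pics/side10.png

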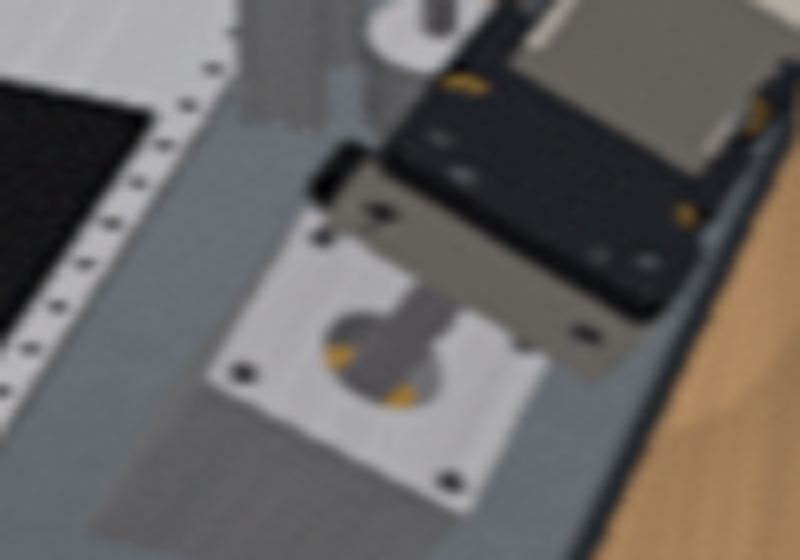

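The moment is still close to friction at 0.14 N m, so the stop isn't confirmed. I'll turn further until the torque rises.

```bash
python3 -m inch '[[[0,0,0,0,0,0.02,1],[0,0,0,0,0,0.04,1],[0,0,0,0,0,0.06,1],[0,0,0,0,0,0.08,1],[0,0,0,0,0,0.1,1],[0,0,0,0,0,0.1,1],[0,0,0,0,0,0.1,1],[0,0,0,0,0,0.1,1],[0,0,0,0,0,0.1,1],[0,0,0,0,0,0.1,1]]]'
python3 - <<'E'
from h import *
where(1.571)
E
```

```text
time: 20.7
tool_pos: [506.9, 100.1, 130.5]
tcp_rot: [-2.71, 0.065, -1.896]
contact_force: [-2.3, 0.3, 5.0]
grip_width: 15.4
rel [-1.00e-02 -2.00e-02 -7.25e+01] tip h -1.5 rot [-0.0005  0.0002  0.1548] F(tool) [ 0.1  0.  -5.5] M [-0.31  0.03 -0.33] j6 2.27
```

```bash
python3 -m inch '[[[0,0,0,0,0,0.02,1],[0,0,0,0,0,0.04,1],[0,0,0,0,0,0.06,1],[0,0,0,0,0,0.08,1],[0,0,0,0,0,0.08,1],[0,0,0,0,0,0.08,1],[0,0,0,0,0,0.08,1],[0,0,0,0,0,0.08,1],[0,0,0,0,0,0.08,1],[0,0,0,0,0,0.08,1]]]'
python3 - <<'E'
from h import *
where(1.571)
E
```

```text
time: 21.95
tool_pos: [507.0, 100.1, 130.5]
tcp_rot: [-2.715, 0.091, -1.953]
contact_force: [-2.3, 0.8, 5.3]
grip_width: 15.5
rel [-3.000e-02 -6.000e-02 -7.252e+01] tip h -1.48 rot [-0.0004  0.0003  0.2167] F(tool) [-0.3 -0.1 -5.8] M [-0.33  0.01 -0.57] j6 2.34
```

The torque has climbed to 0.57 N m, so the valve is at its stop. I'll ease off slightly, open the gripper and retreat along the axis.

```bash
python3 -m inch '[[[0,0,0,0,0,-0.05,1],[0,0,0,0,0,-0.08,1],[0,0,0,0,0,-0.08,0.2],[0,0,0,0,0,-0.08,0],[0,0,0,0,0,-0.08,0],[0,0,0,0,0,-0.08,0],[0,0,-0.05,0,0,-0.08,0],[0,0,-0.15,0,0,-0.08,0],[0,0,-0.3,0,0,-0.08,0],[0,0,-0.4,0,0,-0.08,0]]]'
python3 - <<'E'
from h import *
where(1.571)
im=bot.capture('wrist')[:,:,::-1]; cv2.imwrite('pics/w11.png',im)
n='side'; im=bot.capture(n)[:,:,::-1]; u,v=proj(n,S).astype(int)
cv2.imwrite('pics/side11.png',cv2.resize(im[v-80:v+40,u-60:u+100],None,fx=5,fy=5,interpolation=cv2.INTER_CUBIC))
E
```

```text
time: 23.2
tool_pos: [473.3, 106.6, 204.7]
tcp_rot: [-2.71, 0.067, -1.898]
contact_force: [0.1, 0.4, 0.4]
grip_width: 45.7
rel [  -0.2    -0.31 -154.19] tip h 80.19 rot [ 0.0004 -0.0007  0.1572] F(tool) [-0.4 -0.2 -0.4] M [-0.29 -0.02  0.03] j6 2.22
```

View pics/side11.png

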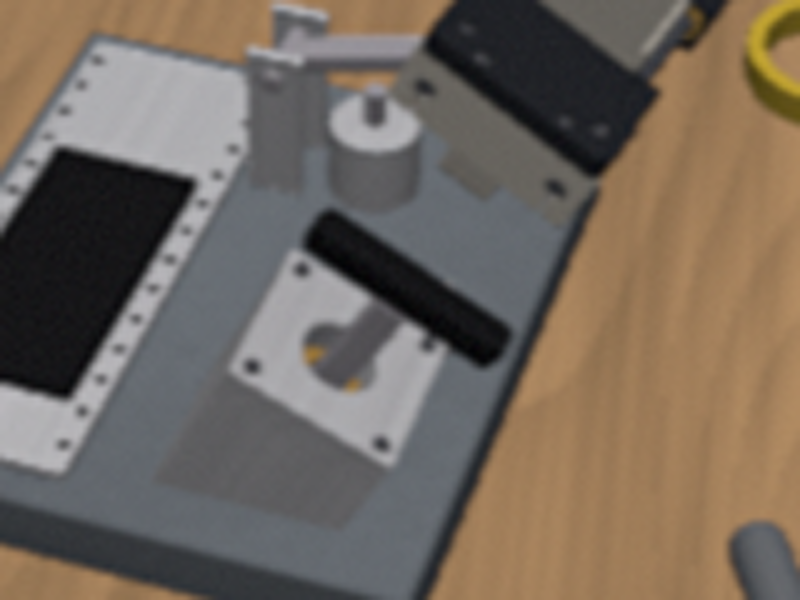

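View pics/w11.png

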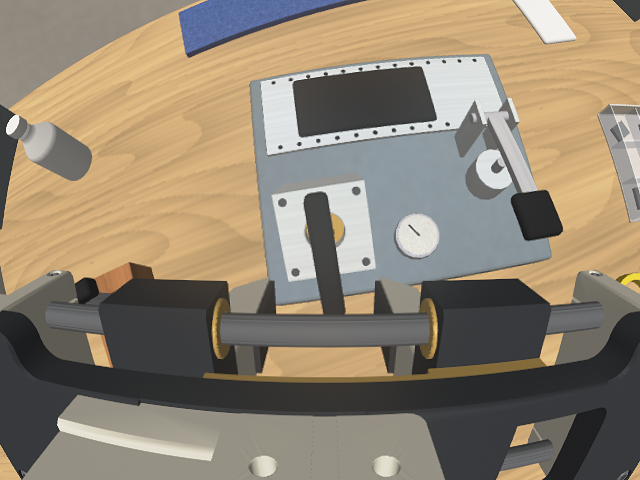

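The side view shows the key standing alone in the socket, with its bar parallel to the block's edges (valve about 1.57). The lever is at rest, with the paddle at (537,214) in the wrist picture. I'll measure the paddle and move there with the fingers shut.

```bash
python3 - <<'E'
from h import *
o=bot.get_obs(); pos,rpy=o['tool_pos'],o['tcp_rot']
U=Rt.from_euler('z',YAW); O2=O+U.apply((1.9,1.1,0))
P=U.apply((5-105*np.cos(.26)-36*0,-85,138))+O2; print('paddle pred',P,wproj(P,pos,rpy), 'down',U.apply((5-105*np.cos(.16),-85,94))+O2)
print('seen (537,214) at z=138:',wonz((537,214),138,pos,rpy), 'top-cam (366,256.5):',onz('top',(366.2,256.5),138))
for z in (200,160): print(z,shift(pos,rpy,[P[0]-1,P[1],z],[np.pi,0,-1.8]))
E
```

```text
paddle pred [472.14222281 -66.32654045 138.        ] [541.07971415 214.22784201] down [469.99143886 -65.92515604  94.        ]
seen (537,214) at z=138: [473.49736131 -62.74198268 138.        ] top-cam (366,256.5): [471.51325531 -66.41626818 138.        ]
200 (array([ 0.8247, -0.2511,  0.0851]), array([-0.5571,  0.0587, -0.1408]))
160 (array([ 0.8384, -0.1671,  0.266 ]), array([-0.5571,  0.0587, -0.1408]))
```

```bash
python3 -m inch '[[[0.2,-0.1,0,-0.1,0,0,0],[0.5,-0.25,0.05,-0.3,0.03,-0.07,0.5],[0.82,-0.25,0.085,-0.557,0.059,-0.141,1],[0.825,-0.251,0.085,-0.557,0.059,-0.141,1],[0.825,-0.251,0.085,-0.557,0.059,-0.141,1],[0.825,-0.251,0.085,-0.557,0.059,-0.141,1],[0.837,-0.178,0.243,-0.557,0.059,-0.141,1],[0.837,-0.178,0.243,-0.557,0.059,-0.141,1],[0.837,-0.178,0.243,-0.557,0.059,-0.141,1],[0.837,-0.178,0.243,-0.557,0.059,-0.141,1]]]'
python3 - <<'E'
from h import *
o=bot.get_obs(); print(o['joint_positions'])
im=bot.capture('side')[:,:,::-1]; u,v=proj('side',o['tool_pos']).astype(int)
cv2.imwrite('pics/side12.png',cv2.resize(im[v-50:v+70,u-80:u+80],None,fx=5,fy=5,interpolation=cv2.INTER_CUBIC))
E
```

```text
time: 24.55
tool_pos: [471.1, -66.7, 163.9]
tcp_rot: [3.14, -0.002, -1.8]
contact_force: [0.6, 0.4, 1.4]
grip_width: 0.5
[-0.30011528  0.2933885   1.71626    -0.00277946  1.13355002  1.50090253]
```

View pics/side12.png

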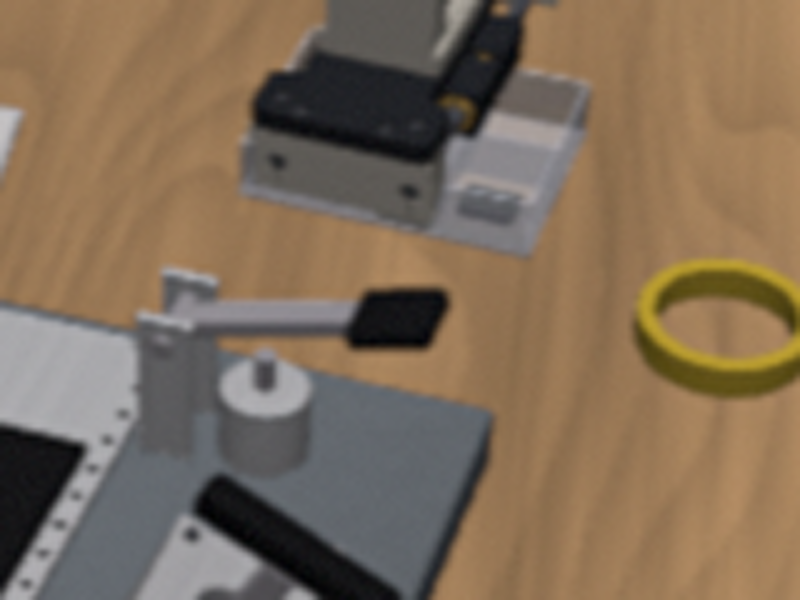

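```bash
python3 - <<'E'
from h import *
o=bot.get_obs()
im=bot.capture('wrist')[:,:,::-1]; cv2.imwrite('pics/w13.png',im); print(wproj(o['tool_pos'],o['tool_pos'],o['tcp_rot']))
im=bot.capture('side')[:,:,::-1].copy(); cv2.circle(im,tuple(int(k) for k in proj('side',o['tool_pos'])),2,(0,0,255),1); cv2.imwrite('pics/side13.png',im)
E
```

```text
[324.35728304 283.40315332]
```

View pics/w13.png

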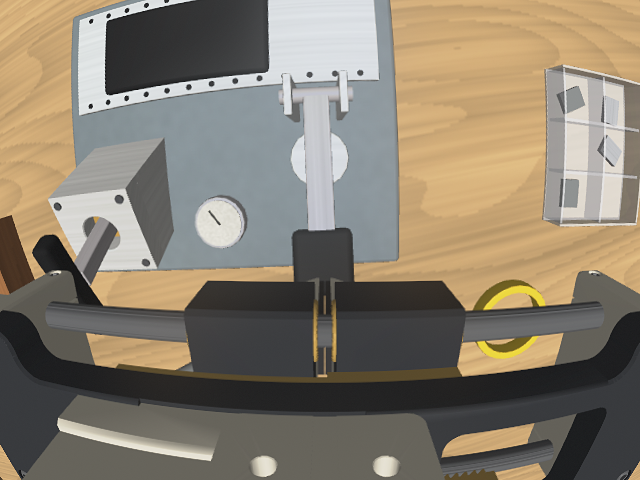

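View pics/side13.png

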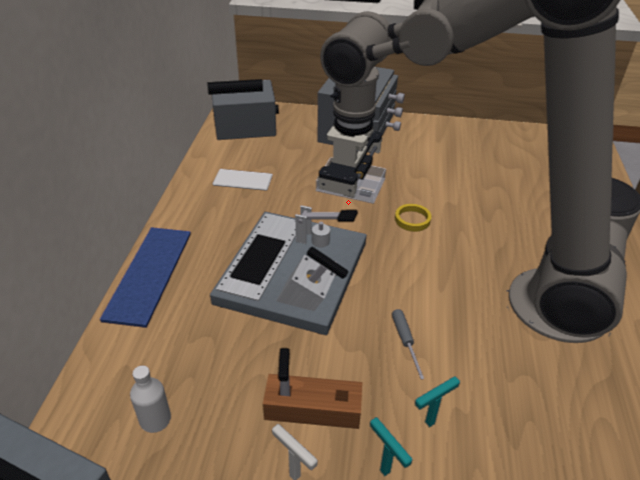

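The fingertip is right over the paddle: it overlaps it at (324,280) in the wrist view. Now the first press.

```bash
python3 -m inch '[[[0,0,0.1,0,0,0,1],[0,0,0.17,0,0,0,1],[0,0,0.23,0,0,0,1],[0,0,0.28,0,0,0,1],[0,0,0.33,0,0,0,1],[0,0,0.35,0,0,0,1],[0,0,0.355,0,0,0,1],[0,0,0.355,0,0,0,1],[0,0,0.355,0,0,0,1],[0,0,0.355,0,0,0,1]]]'
python3 - <<'E'
from h import *
im=bot.capture('side')[:,:,::-1]; cv2.imwrite('pics/side14.png',cv2.resize(im[150:270,270:430],None,fx=5,fy=5,interpolation=cv2.INTER_CUBIC))
E
```

```text
time: 25.95
tool_pos: [469.6, -66.9, 91.8]
tcp_rot: [3.137, -0.002, -1.8]
contact_force: [-3.5, 1.5, 6.1]
grip_width: 0.7
```

View pics/side14.png

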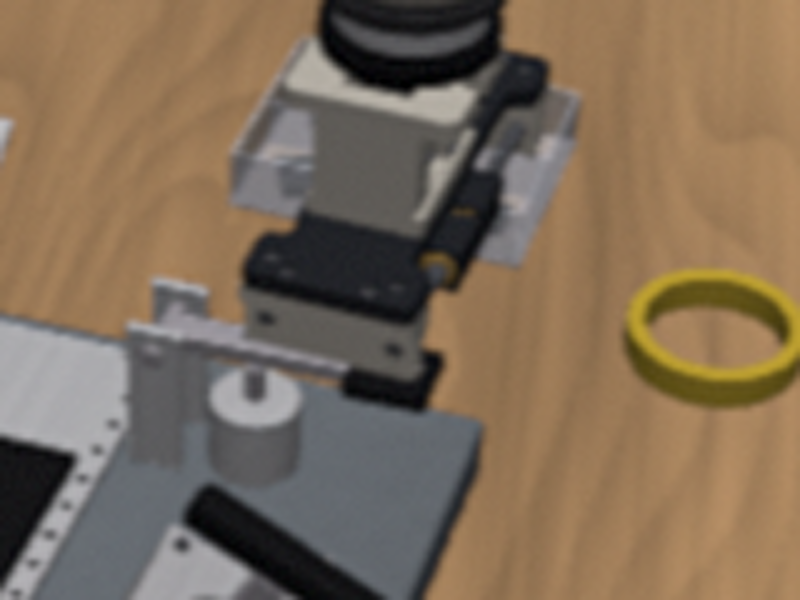

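The lever is down, sloping to the right in the image. The force is 6 N, below the 9 N expected at the stop, so I'll push a little further to confirm, then release.

```bash
python3 -m inch '[[[0,0,0.005,0,0,0,1],[0,0,0.01,0,0,0,1],[0,0,0.015,0,0,0,1],[0,0,0.015,0,0,0,1],[0,0,0.015,0,0,0,1],[0,0,0.015,0,0,0,1],[0,0,0.015,0,0,0,1],[0,0,0.015,0,0,0,1],[0,0,0.015,0,0,0,1],[0,0,0.015,0,0,0,1]]]'
python3 -c "
from h import *
o=bot.get_obs();print(o['tool_pos'],o['contact_force'])"
```

```text
time: 27.25
tool_pos: [469.6, -66.9, 88.9]
tcp_rot: [3.137, -0.002, -1.8]
contact_force: [-4.5, -0.3, 5.8]
grip_width: 0.4
[469.63217141 -66.9134023   88.90370888] [-4.53914503 -0.3123877   5.84286485]
```

```bash
python3 -m inch '[[[0,0,0.005,0,0,0,1],[0,0,0.01,0,0,0,1],[0,0,0.015,0,0,0,1],[0,0,0.02,0,0,0,1],[0,0,0.025,0,0,0,1],[0,0,0.025,0,0,0,1],[0,0,0.025,0,0,0,1],[0,0,0.025,0,0,0,1],[0,0,0.025,0,0,0,1],[0,0,0.025,0,0,0,1]]]'
python3 - <<'E'
from h import *
o=bot.get_obs();print(o['tool_pos'],o['contact_force'],o['joint_positions'])
im=bot.capture('side')[:,:,::-1]; cv2.imwrite('pics/side15.png',cv2.resize(im[180:260,290:390],None,fx=8,fy=7,interpolation=cv2.INTER_CUBIC))
im=bot.capture('wrist')[:,:,::-1]; cv2.imwrite('pics/w15.png',im)
E
```

```text
time: 28.5
tool_pos: [469.5, -66.9, 84.0]
tcp_rot: [3.137, -0.002, -1.8]
contact_force: [-6.0, 1.2, 6.9]
grip_width: 0.3
[469.54769566 -66.89931633  83.95747628] [-6.04202211  1.17923708  6.85914203] [-0.30139013  0.39544648  1.82226676 -0.00330196  0.92867418  1.50103805]
```

View pics/side15.png

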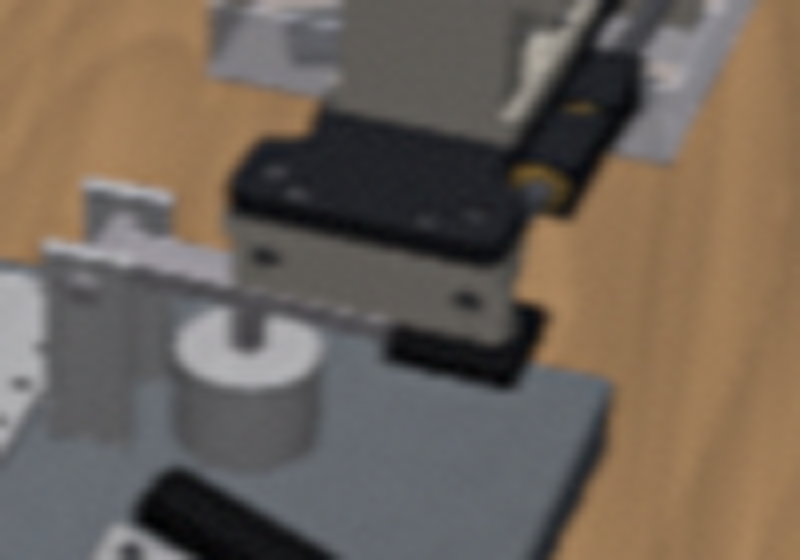

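View pics/w15.png

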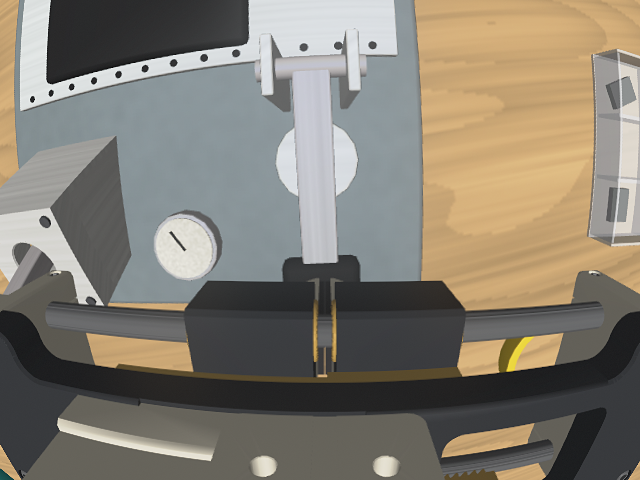

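```bash
python3 - <<'E'
from h import *
U=Rt.from_euler('z',YAW); O2=O+U.apply((1.9,1.1,0))
for q in (.0,.3,.37,.42,.5):
    a=.26-q
    pts=[U.apply((5-r*np.cos(a),-85,105+r*np.sin(a)))+O2 for r in (20,85,105,125)]
    pp=[proj('side',p)for p in pts]; d=pp[1]-pp[0]
    print(q,'slope',(d[1]/d[0]).round(3),'z',[p[2].round(0) for p in pts],'paddle crop15',((pp[2]-[290,180])*[8,7]).round(0),((pp[3]-[290,180])*[8,7]).round(0))
E
```

```text
0.0 slope 0.0 z [np.float64(110.0), np.float64(127.0), np.float64(132.0), np.float64(137.0)] paddle crop15 [457. 242.] [527. 242.]
0.3 slope 0.255 z [np.float64(104.0), np.float64(102.0), np.float64(101.0), np.float64(100.0)] paddle crop15 [464. 322.] [534. 337.]
0.37 slope 0.314 z [np.float64(103.0), np.float64(96.0), np.float64(93.0), np.float64(91.0)] paddle crop15 [461. 339.] [530. 358.]
0.42 slope 0.356 z [np.float64(102.0), np.float64(91.0), np.float64(88.0), np.float64(85.0)] paddle crop15 [457. 351.] [525. 372.]
0.5 slope 0.426 z [np.float64(100.0), np.float64(85.0), np.float64(80.0), np.float64(75.0)] paddle crop15 [450. 370.] [516. 395.]
```

```bash
python3 - <<'E'
from h import *
U=Rt.from_euler('z',YAW); O2=O+U.apply((1.9,1.1,0)); o=bot.get_obs()
print(U.inv().apply(o['tool_pos']-O2), U.inv().apply(o['contact_force']))
im=cv2.imread('pics/w15.png'); cv2.imwrite('pics/w15z.png',cv2.resize(im[230:390,220:430],None,fx=3.8,fy=3.7,interpolation=cv2.INTER_CUBIC))
im=cv2.imread('pics/side14.png'); im=bot.capture('top')[:,:,::-1]; cv2.imwrite('pics/top15.png',cv2.resize(im[190:290,320:420],None,fx=6,fy=6,interpolation=cv2.INTER_CUBIC))
E
```

```text
[-98.92204802 -86.07343534  83.95072897] [-4.59122395  0.30795052  7.9258054 ]
```

View pics/w15z.png

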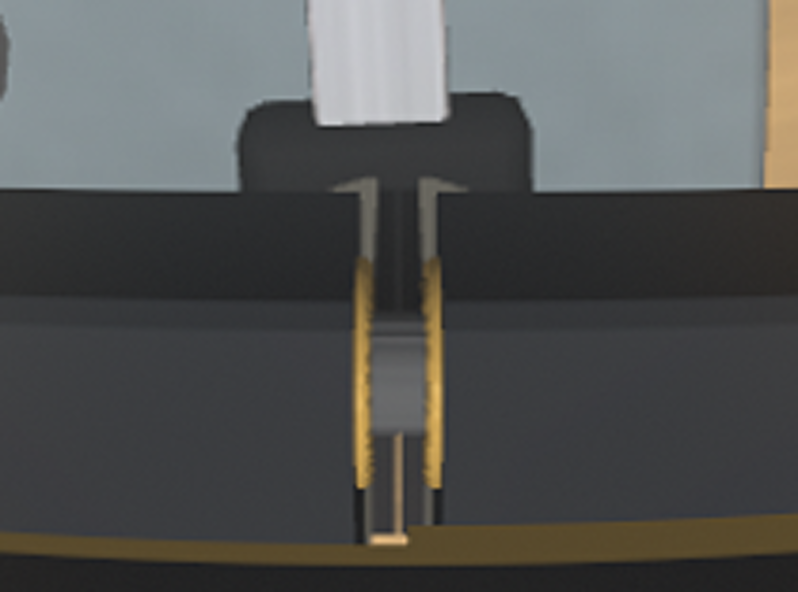

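View pics/top15.png

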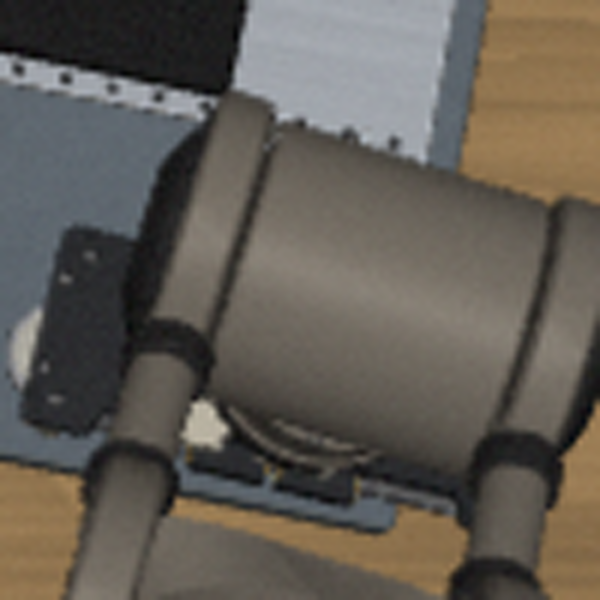

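The fingertip is at the paddle's centre, with the lever near 0.36–0.4 rad by its slope, but the force hasn't spiked yet. I'll push on until it does.

```bash
python3 -m inch '[[[0,0,0.005,0,0,0,1],[0,0,0.01,0,0,0,1],[0,0,0.015,0,0,0,1],[0,0,0.02,0,0,0,1],[0,0,0.02,0,0,0,1],[0,0,0.02,0,0,0,1],[0,0,0.02,0,0,0,1],[0,0,0.02,0,0,0,1],[0,0,0.02,0,0,0,1],[0,0,0.02,0,0,0,1]]]'
python3 - <<'E'
from h import *
o=bot.get_obs();print(o['tool_pos'],o['contact_force'],o['joint_positions'])
im=bot.capture('side')[:,:,::-1]; cv2.imwrite('pics/side16.png',cv2.resize(im[180:260,290:390],None,fx=8,fy=7,interpolation=cv2.INTER_CUBIC))
E
```

```text
time: 29.9
tool_pos: [469.6, -66.9, 80.0]
tcp_rot: [3.137, -0.002, -1.8]
contact_force: [-4.7, 1.0, 8.0]
grip_width: 0.7
[469.60362141 -66.90144916  80.03616784] [-4.71051525  0.99540865  7.97689055] [-0.30137441  0.40125471  1.82662436 -0.00330123  0.91832445  1.50108417]
```

View pics/side16.png

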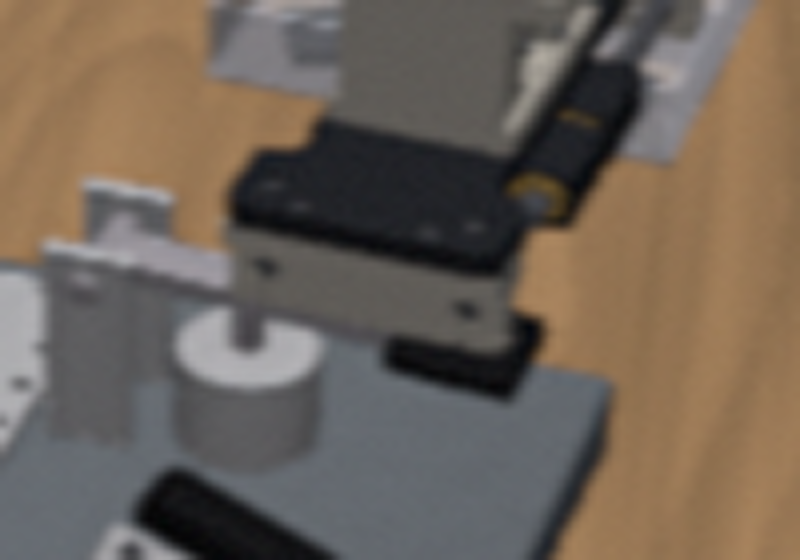

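```bash
python3 -m inch '[[[0,0,0.005,0,0,0,1],[0,0,0.01,0,0,0,1],[0,0,0.015,0,0,0,1],[0,0,0.02,0,0,0,1],[0,0,0.025,0,0,0,1],[0,0,0.025,0,0,0,1],[0,0,0.025,0,0,0,1],[0,0,0.025,0,0,0,1],[0,0,0.025,0,0,0,1],[0,0,0.025,0,0,0,1]]]'
python3 - <<'E'
from h import *
o=bot.get_obs();print(o['tool_pos'],o['contact_force'])
E
```

```text
time: 31.2
tool_pos: [469.9, -67.0, 75.2]
tcp_rot: [3.138, -0.002, -1.8]
contact_force: [-3.9, 1.4, 8.6]
grip_width: 0.6
[469.88211343 -66.97578637  75.1966283 ] [-3.94792311  1.42827009  8.64602958]
```

```bash
python3 -m inch '[[[0,0,0.007,0,0,0,1],[0,0,0.014,0,0,0,1],[0,0,0.021,0,0,0,1],[0,0,0.028,0,0,0,1],[0,0,0.035,0,0,0,1],[0,0,0.035,0,0,0,1],[0,0,0.035,0,0,0,1],[0,0,0.035,0,0,0,1],[0,0,0.035,0,0,0,1],[0,0,0.035,0,0,0,1]]]'
python3 - <<'E'
from h import *
o=bot.get_obs();print(o['tool_pos'],o['contact_force'])
im=bot.capture('side')[:,:,::-1]; cv2.imwrite('pics/side17.png',cv2.resize(im[180:260,290:390],None,fx=8,fy=7,interpolation=cv2.INTER_CUBIC))
E
```

```text
time: 32.45
tool_pos: [470.4, -67.1, 71.5]
tcp_rot: [3.141, -0.003, -1.8]
contact_force: [-14.2, 2.8, 40.7]
grip_width: 0.2
[470.40636001 -67.11472556  71.4651608 ] [-14.22682059   2.83760515  40.68662235]
```

View pics/side17.png

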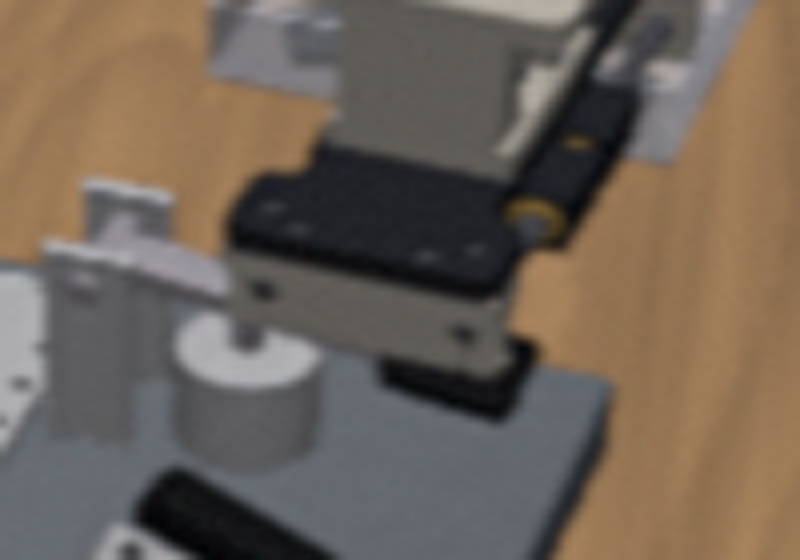

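The force spiked at TCP z ≈ 74 mm, so the stop is found and the first press is done, though the 40 N reading is higher than I want. From here I'll press only to z ≈ 75 mm, where the force was about 9 N. Next is release, press and release.

```bash
python3 -m inch '[[[0,0,-0.15,0,0,0,1],[0,0,-0.33,0,0,0,1],[0,0,-0.33,0,0,0,1],[0,0,-0.33,0,0,0,1],[0,0,-0.33,0,0,0,1],[0,0,-0.33,0,0,0,1],[0,0,-0.33,0,0,0,1],[0,0,-0.33,0,0,0,1],[0,0,-0.33,0,0,0,1],[0,0,-0.33,0,0,0,1]]]'
python3 - <<'E'
from h import *
o=bot.get_obs();print(o['tool_pos'],o['contact_force'])
im=bot.capture('side')[:,:,::-1]; cv2.imwrite('pics/side18.png',cv2.resize(im[180:260,290:390],None,fx=8,fy=7,interpolation=cv2.INTER_CUBIC))
E
```

```text
time: 33.75
tool_pos: [470.3, -67.0, 133.6]
tcp_rot: [3.137, -0.002, -1.801]
contact_force: [0.9, 0.5, 0.1]
grip_width: 0.3
[470.25593206 -66.96299063 133.61479077] [0.90312328 0.53590532 0.12187754]
```

View pics/side18.png

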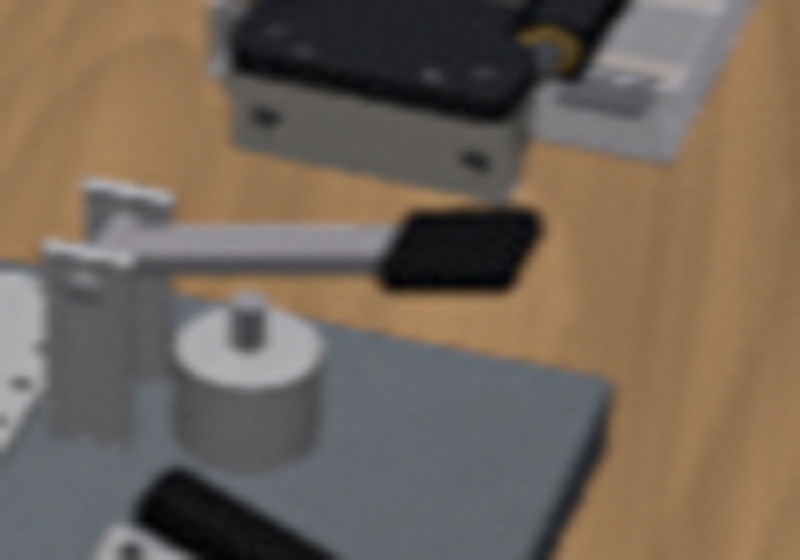

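The lever is back up level, with no force on the tool. Now the second press.

```bash
python3 -m inch '[[[0,0,0.1,0,0,0,1],[0,0,0.2,0,0,0,1],[0,0,0.26,0,0,0,1],[0,0,0.29,0,0,0,1],[0,0,0.3,0,0,0,1],[0,0,0.3,0,0,0,1],[0,0,0.3,0,0,0,1],[0,0,0.3,0,0,0,1],[0,0,0.3,0,0,0,1],[0,0,0.3,0,0,0,1]]]'
python3 - <<'E'
from h import *
o=bot.get_obs();print(o['tool_pos'],o['contact_force'])
im=bot.capture('side')[:,:,::-1]; cv2.imwrite('pics/side19.png',cv2.resize(im[180:260,290:390],None,fx=8,fy=7,interpolation=cv2.INTER_CUBIC))
E
```

```text
time: 35.05
tool_pos: [469.8, -67.0, 74.4]
tcp_rot: [3.137, -0.002, -1.8]
contact_force: [-3.4, 1.0, 8.2]
grip_width: 0.6
[469.75677047 -66.99776188  74.3946205 ] [-3.41266183  0.99594006  8.1922369 ]
```

View pics/side19.png

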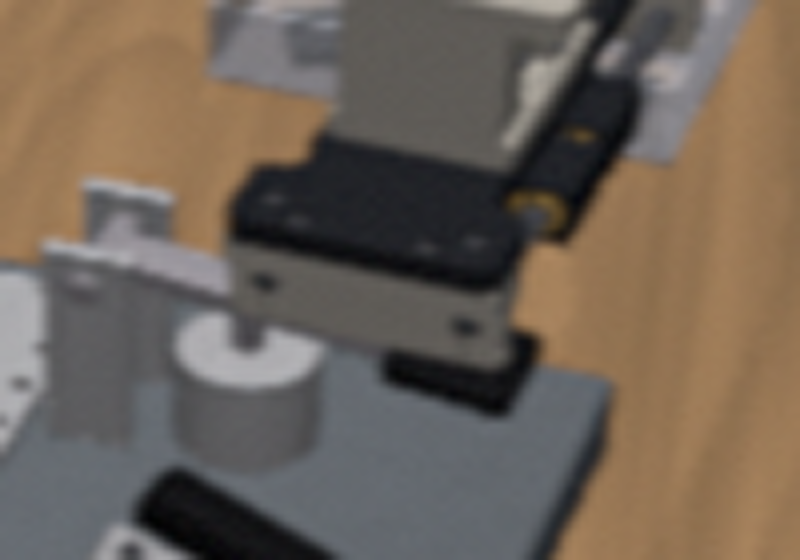

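This press goes almost as deep as the stop, within about 1–2 mm, so the lever is at about 0.40 rad. I'll release, press again, then lift clear.

```bash
python3 -m inch '[[[0,0,-0.15,0,0,0,1],[0,0,-0.3,0,0,0,1],[0,0,-0.3,0,0,0,1],[0,0,-0.3,0,0,0,1],[0,0,-0.2,0,0,0,1],[0,0,-0.1,0,0,0,1],[0,0,-0.02,0,0,0,1],[0,0,0.004,0,0,0,1],[0,0,0.004,0,0,0,1],[0,0,0.004,0,0,0,1]]]'
python3 -m inch '[[[0,0,-0.15,0,0,0,1],[0,0,-0.32,0,0,0,1],[0,0,-0.32,0,0,0,1],[0,0,-0.32,0,0,0,1],[0,0,-0.2,0,0,0,1],[0,0,-0.1,0,0,0,1],[0,0,-0.02,0,0,0,1],[0,0,0.004,0,0,0,1],[0,0,0.004,0,0,0,1],[0,0,0.004,0,0,0,1]]]'
python3 -m inch '[[[0,0,-0.15,0,0,0,1],[0,0,-0.32,0,0,0,1],[0,0,-0.5,0,0,0,1],[0,0,-0.7,0,0,0,1],[0,0,-0.7,0,0,0,1],[0,0,-0.7,0,0,0,1],[0,0,-0.7,0,0,0,1],[0,0,-0.7,0,0,0,1],[0,0,-0.7,0,0,0,1],[0,0,-0.7,0,0,0,1]]]'
python3 - <<'E'
from h import *
im=bot.capture('side')[:,:,::-1]; u,v=proj('side',S).astype(int); cv2.imwrite('pics/side20.png',cv2.resize(im[v-90:v+30,u-80:u+80],None,fx=5,fy=5,interpolation=cv2.INTER_CUBIC))
im=bot.capture('wrist')[:,:,::-1]; cv2.imwrite('pics/w20.png',im); o=bot.get_obs();print(o['tool_pos'],o['contact_force'])
a=cv2.imread('pics/side0.png').astype(int); b=bot.capture('side')[:,:,::-1].astype(int)
for n,(y0,y1,x0,x1) in dict(phone=(230,290,225,290),driver=(345,400,270,300)).items(): print(n,np.abs(a-b)[y0:y1,x0:x1].mean())
E
```

```text
time: 36.35
tool_pos: [469.0, -66.8, 72.9]
tcp_rot: [3.135, -0.002, -1.8]
contact_force: [-4.7, 1.4, 14.2]
grip_width: 0.1
time: 37.6
tool_pos: [468.7, -66.7, 72.4]
tcp_rot: [3.135, -0.002, -1.8]
contact_force: [-7.3, 1.8, 22.0]
grip_width: 0.2
time: 38.85
tool_pos: [470.6, -66.9, 211.8]
tcp_rot: [3.137, -0.002, -1.801]
contact_force: [-0.8, -0.2, 0.0]
grip_width: 0.4
[470.59616989 -66.87094649 211.98946603] [ 0.79199093 -0.19995839  0.0284309 ]
phone 2.9351282051282053
driver 2.573131313131313
```

View pics/side20.png

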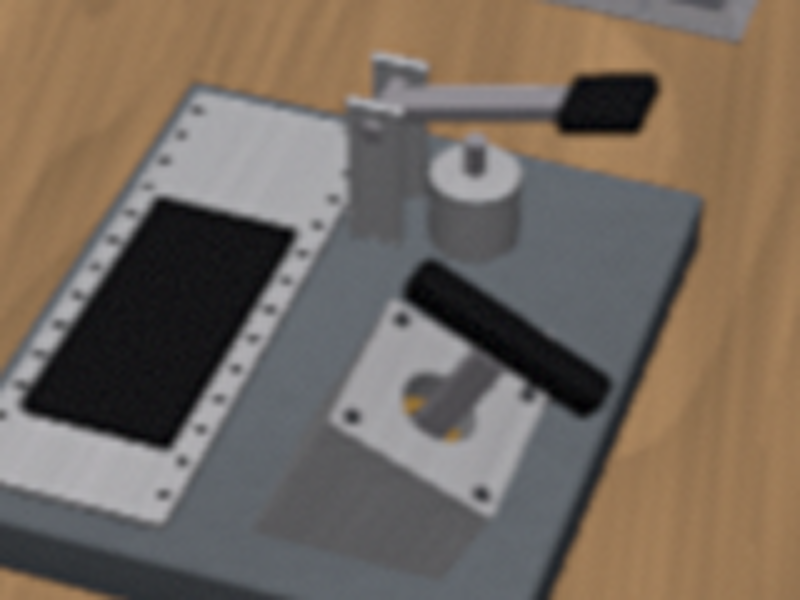

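View pics/w20.png

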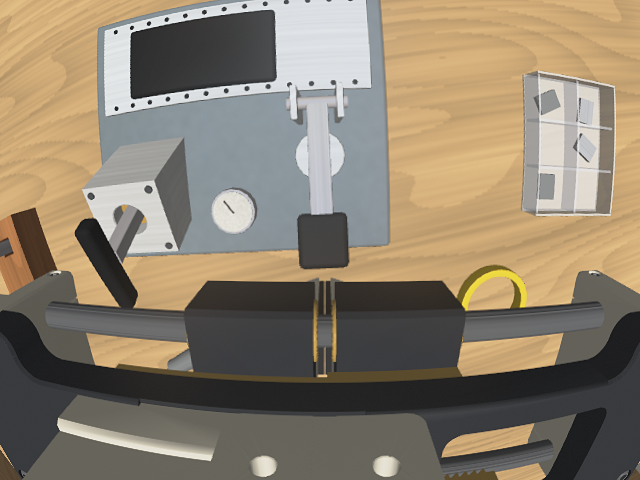

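The lever is up with nothing touching it, and the key stands in the socket with its bar square to the block. The phone and driver look unchanged from the start. I'll hand in.

```bash
python3 -c "
from plant import bot
print(bot.close_job(), bot.get_obs()['time'])"
```

```text
the job is handed in; nothing more can be done
the job is handed in; nothing more can be done
```

The key is fully home in the socket and turned clockwise to its stop, and the lever has been pressed four times and is back up. I handed the job in at about 39 s of the 64 s limit; it gave no verdict.

**Key:** It went down freely until it touched the socket floor with about 6 N. I turned it until the torque rose from about 0.1 to 0.57 N m, which showed the stop. After release its bar lay parallel to the block's edges, so the valve is at about 1.57 rad.

**Lever:**
- **Presses:** Four presses reached or came very close to the stop, and I pulled up to a height that clears the lever after each one. A picture confirmed it fully up after the first and fourth.
- **Height mismatch:** The stop came with the tool point about 20 mm lower than the stated paddle height of 94 mm. I did not explain this, and judged the press depth from the lever's slope in the pictures and from the force.
- **Force on the first press:** While finding the stop, the wrist force briefly reached about 43 N. I believe that was on the fingertips, which the 40 N limit on the arm and gripper body should not cover, but I could not confirm it. The later presses read 8 to 22 N.

**Last check:** The lever is up, the key is standing in the socket, and the phone and driver look unchanged from the first picture. The gripper is clear of everything, with about 0 N on it.

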